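# Clear the pile off the parts tray and stack the tray on its twin

## Robot

A 6-joint arm with a two-finger parallel gripper is mounted at the origin on a cart in front of the work surface, level with it; the furniture and walls round the work are solid. World frame = base frame: x ahead of the robot, y to its left, z up, the work surface at z = 0. Lengths are in mm, angles in degrees, forces in N, time in s.
With the tool pointing down it reaches from about 275 to 775 mm from the base axis. Payload 14.6 kg.
Tool frame: the origin (TCP) lies on the centre line of the jaws, within the pads' length; the fingertips stand env.tip_extent ahead of it and the grasp point (between the pads) lies 8 mm behind it (env.tip_extent is the distance from the TCP to the fingertips, in mm); y points along the fingers, x is the direction in which the jaws open and shut, and the axes are right-handed (so a half turn about y gives the same grasp; the last joint's range is limited). The gripper opens to 85 mm and grips with 20 to 120 N. Pads are 22 mm wide; open, the fingers measure 114 mm over their backs; the gripper's body (76 mm by 85 mm) begins 54 mm behind the grasp point. The pads swing forward as they close: fully open they stand 13 mm farther back than shut.
Start: joints at [-8.898, 15.075, -2.767, 72.158, 0, 81.102], TCP at [525.003, -0.006, 242.278] pointing down, gripper open.
Joint ranges: [-151.79, 151.79], [-50.71, 97.33], [-67.44, 78.34], [-121.81, 120.89], [-77.56, 73.72], [-180, 180]. Speed limits (degrees/s): [108.29, 108.29, 147.25, 159.86, 180, 180].

## Interface

Orientations are given as a 3x3 rotation matrix whose columns are the frame's x, y, z axes.
In Python, from plant import sensors, eyes, workorder, env gives the robot as it stands.
- The arm moves only by the tool move_arm, never from a script. Its argument "plan" is a list of rows, each a list of 6 numbers: the shift along the tool's x, y, z in units of 10 cm (1.0 is 10 cm), then the turn, a rotation vector about the tool's x, y, z in units of pi/2 rad (1.0 is pi/2 rad). In form: [[dx, dy, dz, wx, wy, wz], ...]. A call has 1 to 10 rows; each row shifts and turns the commanded pose from where the row before left it, along the tool's axes as they then stand; what a row does not reach is not made up. A row lasts 1/8 s, in which the tool goes at most 62.5 mm and 10.7 degrees, less where a joint would pass 70% of its speed; a pose out of reach is approached as far as the arm can. A call with a number of a shift or a turn outside -1 to 1 is refused whole. A call with a gripper value outside its range is refused whole. "fingers" is the closure in counts, from 0 (fully open) to 255 (shut), set as the call begins (left out, the last holds). The fingers move at their own pace and stop on an object; "newtons" is the grip in N (left out, the last holds). Time passes only in rows, so rows that do not move let the fingers close. It gives the time, the measured TCP pose, the force and the opening at its end, in the units of the state.
- sensors.sense(): the state, without advancing time (a new reading comes with each control period).
- eyes.camera(name): name is "scene" or "side" or "wrist"; returns (picture, depth): 400x640x3 uint8, blue, green, red; 400x640 float32, mm along the optical axis (not along the pixel's ray), 0 where there is no reading.
- eyes.get_calibration(name): a dict with "vfov" (degrees; the focal length in pixels is half the picture's height over the tangent of half this angle, whatever the lens; pixels are square), "cx", "cy" (the principal point, pixels), "extrinsics" (4x4, takes a point from camera to world coordinates); the wrist camera has in their place "mount" (4x4, takes a point from camera to tool coordinates, whose origin is the TCP and whose axes are the tool frame's). Camera axes: x right, y up, looking along -z (the intrinsics and any distortion apply to the point x, -y, -z); pixel columns grow to the right and rows downward; lengths in mm; the calibration is good to about 2 mm. A picture is of the moment at which its call begins: read the wrist's pose just before it. get_calibration takes no time and is no camera call.
- workorder.sign_off(): hands the job in, once; it reports no verdict.
The state is a dict: "time": time; "q": joint angles; "qvel": joint speeds; "tau": joint torques, N m; "ee_pos": TCP position; "tcp_rot": TCP orientation; "force": force on the tool from outside, world axes, zero at the start; "ft_torque": the same for the moment, N m; "finger_gap": finger opening in mm.
Only numpy, scipy, OpenCV 4.12 (cv2) and the standard library are available. Lean on these libraries where they do the work, as an engineer would, in place of code of your own. Each camera call takes 0.05 s, during which the arm holds its last target.

## Task

A block of beeswax, a sanding block and a round rivet tin are piled on an empty grey parts tray. Take the pile apart without tipping anything over: lay the wax flat in the middle of the short rectangular wooden dish, the sanding block in the middle of the long rectangular one and the tin in the middle of the round one. Then set the emptied tray squarely on the other grey tray, turned end for end so that its pull lip is at the opposite end from the lower tray's lip and it stands on the rim lugs instead of nesting.

Things in the scene. Friction and masses are not known exactly. Their poses are not given: they have to be found in the camera images.
- wax_center (a point): Centre of the beeswax block (yellow-brown, 32 mm along its x, 46 along y, 18 high), half-way up; z up. At the start it is the top of the pile, lying flat on the sanding block, its y along that block's y to about 10 degrees.
- sander_center (a point): Centre of the sanding block (brown, 38 mm along its x, 70 along y, 28 high), half-way up; z up. At the start it lies on the rivet tin.
- tin_center (a point): Centre of the closed round green rivet tin (65 mm diameter, 30 high, 0.08 to 0.17 kg), half-way up; z up. At the start it stands across the long rims of the loose tray.
- tray_center (a point): Centre of the loose grey parts tray, the bottom of the pile, half-way up (23 mm over its underside); x along its length toward its pull lip, z up. 46 mm high, 0.18 to 0.35 kg. The upper band, 26 to 46 mm over the underside, is 116 mm long (x) by 60 wide (y), with vertical sides that can be gripped across the 60 mm; the foot below it is 100 by 46 mm.
- tray_lip (a point): Middle of the pull lip of the loose tray: a flat tab 36 mm wide that stands 13 mm out from one end (+x) at rim height; this point is 64 mm from the tray's centre. The tray's foot is notched to fit past the lugs of a tray turned the same way; turned end for end (180 degrees) it stands on them.
- lower_tray: The other grey tray, same shape and size, fixed to the bench, a buckle and a ring in it (clear of the tray above). Origin in the middle of its underside on the bench; x along its length toward its own pull lip; z up. Inside its rim, flush with the top, 46 mm over the origin, are one lug at the lip end and two at the other; a tray turned end for end stands on them, its underside 46 mm up.
- wax_dish: Short rectangular wooden dish, fixed to the bench: inside 48 mm (x) by 62 mm (y), walls 5 mm thick, rim 8 mm over the bench, inner floor 3 mm over the bench. Origin in the middle of its underside.
- block_dish: Long rectangular wooden dish, fixed to the bench: inside 54 mm (x) by 86 mm (y), walls 5 mm thick, rim 8 mm over the bench, inner floor 3 mm over the bench. Origin in the middle of its underside.
- tin_dish: Round wooden dish, fixed to the bench: inside diameter 80 mm, wall 5 mm thick, rim 8 mm over the bench, inner floor 3 mm over the bench. Origin in the middle of its underside.
Things that resemble listed ones, but are neither listed nor needed, are in the scene too. Leave any pink look-alike of the tin_dish alone. Leave any white look-alike of the part that bears tin_center alone.

How it is judged (in metres and radians):
At the end, for the whole second after the job is handed in: Wax, sanding block and tin lie flat, each on its own dish's floor within 12 mm of the middle; the loose tray stands level on the lower tray's lugs, within 10 mm and 10 degrees, its lip over the end away from the lower tray's lip; all released and at rest (horizontal distance between wax_center and wax_dish below 0.012 m and height (world z) of wax_center below 0.016 m and angle between each of wax_center, sander_center, tin_center's own z axis and vertical below 0.12 rad and linear speed of each of wax, sander, tin, tray below 0.02 m/s and horizontal distance between sander_center and block_dish below 0.012 m and height (world z) of sander_center below 0.021 m and horizontal distance between tin_center and tin_dish below 0.012 m and height (world z) of tin_center below 0.022 m and horizontal distance between tray_center and lower_tray below 0.01 m and angle between the x axis of tray_center and the x axis of lower_tray, either way round below 0.17 rad and x of tray_lip in the frame of lower_tray below -0.03 m and height (world z) of tray_center between 0.066 and 0.073 m and angle between tray_center's own z axis and vertical below 0.06 rad); the robot touches nothing.
It fails at once if wax, sanding block, tin or loose tray is tipped over (more than 45 degrees) (angle between any of wax_center, sander_center, tin_center, tray_center's own z axis and vertical above 0.79 rad).
It also fails if it takes over 99 s, if anything falls off the work surface, if the arm or the gripper's body presses on something with over 40 N, if the wrist force passes 120 N, or if a joint passes its speed limit or range.

## Working session

There is one attempt and no reset: what is moved stays moved. The work goes in short steps, Python scripts to look and compute and a tool call to move; the robot and the scene stay as the last step left them, time stands still between calls to the robot, and variables do not carry over. Pictures are saved under pics/ and viewed, and the job is handed in when it is done.

Besides the shell and the picture viewer there is one more tool, called after "Call:" as name(argument=value, ...), one argument or row to a line, values as JSON. move_arm: Moves the arm, as the interface text tells. Shifts and turns lie within -1 to 1; 1 stands for 10 cm of shift or pi/2 rad of turn. Its arguments: {"type":"object","properties":{"plan":{"type":"array"},"fingers":{"type":"number"},"newtons":{"type":"number"}},"required":["plan"]}

```bash
ls; mkdir -p pics; python3 - <<'E'
from plant import sensors, eyes, workorder, env
import cv2,numpy as np
print(env.tip_extent, [a for a in dir(env) if a[0]!='_'])
s=sensors.sense();print(s)
for n in ("scene","side","wrist"):
    p,d=eyes.camera(n);c=eyes.get_calibration(n);print(n,c)
    cv2.imwrite(f'pics/{n}0.png',p);np.save(f'pics/{n}0.npy',d)
E
```

```text
pics
11.0 ['Unreachable', 'tip_extent']
{'time': 0.0, 'q': array([-8.89815156e+00,  1.51005885e+01, -2.80269609e+00,  7.21566905e+01,
       -9.51623192e-04,  8.11020084e+01]), 'qvel': array([ 0.02099392, -0.04009605,  0.06875733, -0.07069952,  0.04436484,
       -0.03608476]), 'tau': array([ 6.28219332e-04, -6.37613010e+01,  3.84567368e+01,  1.37825581e-02,
        8.02127857e-07, -5.80562346e-05]), 'ee_pos': array([5.24759675e+02, 2.67160104e-02, 2.41816039e+02]), 'tcp_rot': array([[ 9.99999463e-01, -1.03673277e-03,  2.85766590e-06],
       [-2.70682015e-06,  1.45502469e-04,  9.99999989e-01],
       [-1.03673318e-03, -9.99999452e-01,  1.45499584e-04]]), 'force': array([-0.11509546, -0.40333183, -0.02183458]), 'ft_torque': array([ 0.02261297, -0.02079343, -0.03096733]), 'finger_gap': 85.61958214347679}
scene {'vfov': 53.76838027349515, 'cx': 319.8843609666928, 'cy': 204.55727604993618, 'extrinsics': array([[ 7.42435391e-01,  4.67278086e-01, -4.80042582e-01,
         1.70381325e+02],
       [-6.69898282e-01,  5.23297633e-01, -5.26683851e-01,
        -5.32768553e+02],
       [ 5.09732
[... 332 characters left out ...]
7e+02],
       [-4.23112279e-01,  3.61175698e-01, -8.30980213e-01,
        -1.08321854e+03],
       [ 1.06224798e-03,  9.17315594e-01,  3.98159481e-01,
         5.58987252e+02],
       [ 0.00000000e+00,  0.00000000e+00,  0.00000000e+00,
         1.00000000e+00]])}
wrist {'vfov': 65.10010606781168, 'cx': 318.5827745081094, 'cy': 201.48571194119228, 'mount': array([[ 9.99999939e-01, -3.33278569e-04, -1.07443171e-04,
         1.35994743e-01],
       [-1.28088237e-05,  2.71812106e-01, -9.62350341e-01,
        -1.32189297e+02],
       [ 3.49935099e-04,  9.62350283e-01,  2.71812085e-01,
         6.82047200e+01],
       [ 0.00000000e+00,  0.00000000e+00,  0.00000000e+00,
         1.00000000e+00]])}
```

View images.

View pics/scene0.png

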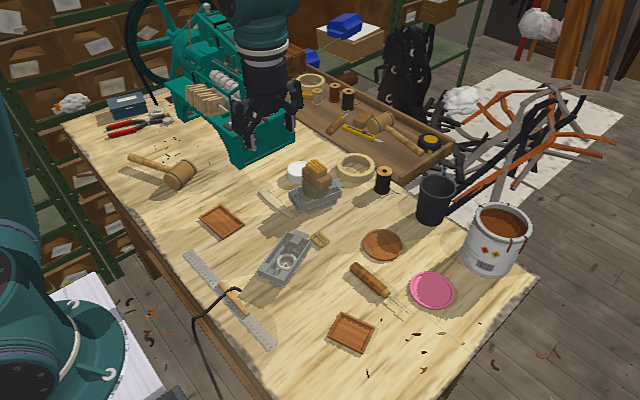

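View pics/side0.png

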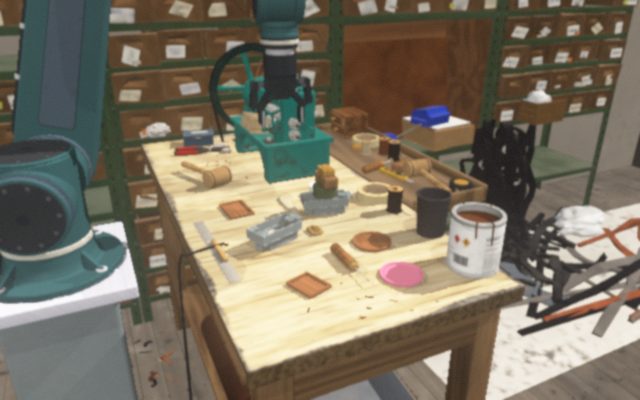

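View pics/wrist0.png

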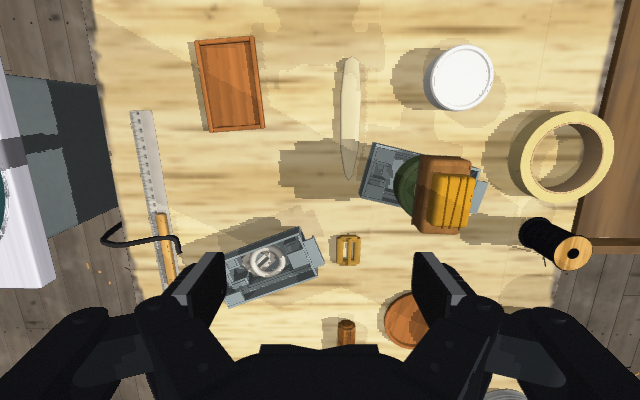

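```bash
cat > h.py <<'E'
import numpy as np,cv2
from plant import sensors, eyes, workorder, env
def cam(n):
    s=sensors.sense();p,d=eyes.camera(n);c=eyes.get_calibration(n)
    if n=='wrist':
        T=np.eye(4);T[:3,:3]=s['tcp_rot'];T[:3,3]=s['ee_pos'];E=T@c['mount']
    else:E=c['extrinsics']
    return p,d,dict(E=E,f=200/np.tan(np.radians(c['vfov']/2)),cx=c['cx'],cy=c['cy'])
def proj(k,P):
    P=np.atleast_2d(P);q=(P-k['E'][:3,3])@k['E'][:3,:3]
    return np.stack([k['cx']+k['f']*q[:,0]/-q[:,2],k['cy']-k['f']*q[:,1]/-q[:,2]],1)
def atz(k,uv,z):
    uv=np.atleast_2d(uv).astype(float)
    r=np.stack([(uv[:,0]-k['cx'])/k['f'],-(uv[:,1]-k['cy'])/k['f'],-np.ones(len(uv))],1)@k['E'][:3,:3].T
    o=k['E'][:3,3];return o+r*((z-o[2])/r[:,2])[:,None]
def cloud(k,d):
    v,u=np.mgrid[:400,:640];X=np.stack([(u-k['cx'])/k['f']*d,-(v-k['cy'])/k['f']*d,-d],-1)
    W=X@k['E'][:3,:3].T+k['E'][:3,3];W[d<=0]=np.nan;return W
def ortho(k,p,z,x0,x1,y0,y1,sc):
    # top view: right = -y , up = +x ; rectified to plane z
    w=int((y1-y0)*sc);h=int((x1-x0)*sc)
    j,i=np.meshgrid(np.arange(w),np.arange(h))
    P=np.stack([x1-i/sc,y1-j/sc,np.full(i.shape,float(z))],-1).reshape(-1,3)
    m=proj(k,P).reshape(h,w,2).astype(np.float32)
    return cv2.remap(p,m[...,0],m[...,1],cv2.INTER_LINEAR)
E
python3 - <<'E'
from h import *
import pickle
K={}
for n in ('scene','wrist'):
    p,d,k=cam(n);K[n]=(p,d,k);W=cloud(k,d)
    for z in (0,46):
        o=ortho(k,p,z,300,760,-330,170,1.2);cv2.imwrite(f'pics/o_{n}_{z}.png',o)
    # height
    m=np.isfinite(W[...,2]);print(n,m.mean())
    for (u,v) in ([(318,165),(330,190),(297,170),(383,245),(221,222),(350,330),(262,270),(432,290)] if n=='scene' else [(450,195),(460,75),(228,85),(265,260),(405,320),(345,70),(400,190)]):
        print(u,v,W[v,u].round(1))
pickle.dump(K,open('K.pkl','wb'))
E
```

```text
scene 0.996109375
318 165 [642.7  -7.2 121.9]
330 190 [677.6 -13.3  27.4]
297 170 [664.9  99.8  29. ]
383 245 [ 659.7 -207.9    3.4]
221 222 [426.6  96.7   2.2]
350 330 [ 458.2 -303.5    2.7]
262 270 [ 400.3 -111.2   47.9]
432 290 [ 644.2 -353.7    4.3]
wrist 0.99585546875
450 195 [634.3   2.6 121.7]
460 75 [669.5 105.7  30.4]
228 85 [424.   98.2   3.3]
265 260 [ 456.  -113.7    7. ]
405 320 [ 643.7 -205.4    4. ]
345 70 [553.5 113.2   8.2]
400 190 [604.2  -3.9  77.3]
```

```bash
python3 -c "
import cv2
p=cv2.imread('pics/scene0.png');cv2.imwrite('pics/c1.png',cv2.resize(p[140:280,190:400],None,fx=3.8,fy=3.8,interpolation=cv2.INTER_CUBIC))
p=cv2.imread('pics/wrist0.png');cv2.imwrite('pics/c2.png',cv2.resize(p[100:320,200:500],None,fx=2.66,fy=2.66,interpolation=cv2.INTER_CUBIC))"
```

```text
(no output)
```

View pics/c1.png

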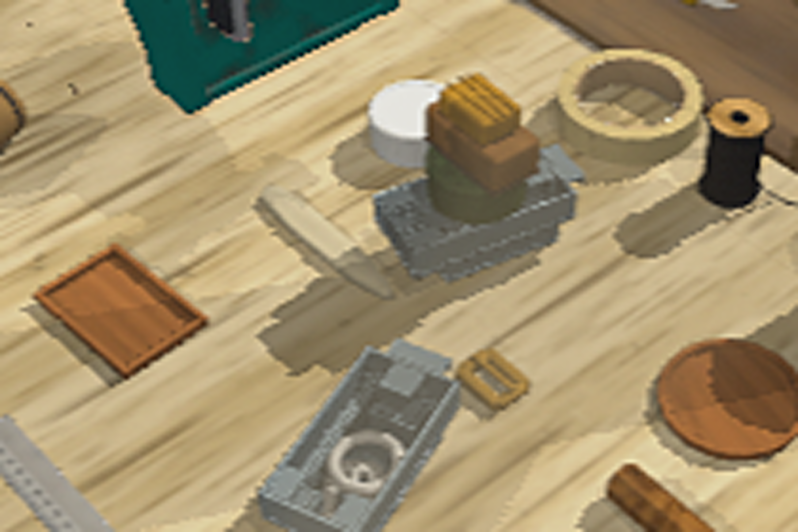

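View pics/c2.png

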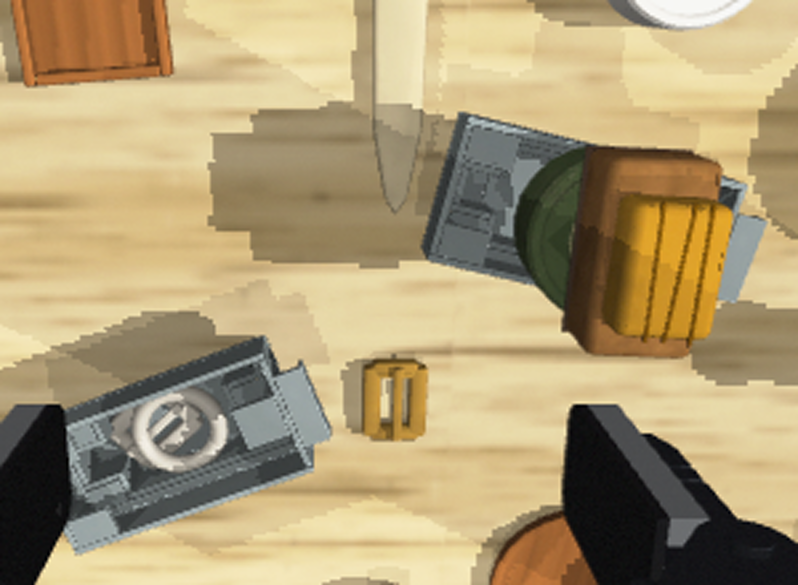

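View pics/o_scene_0.png

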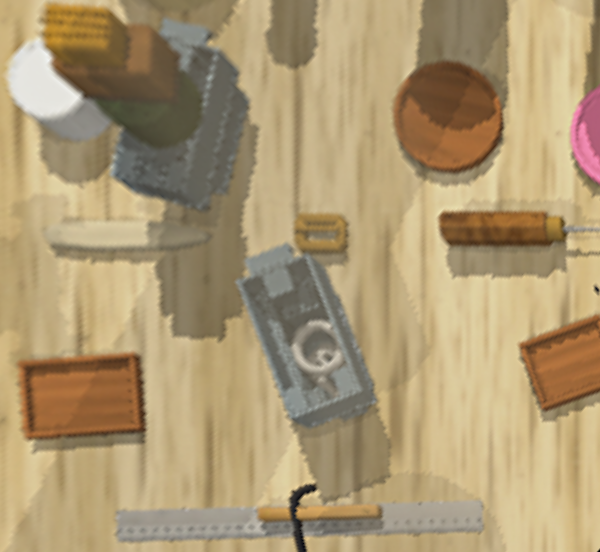

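View pics/o_wrist_46.png

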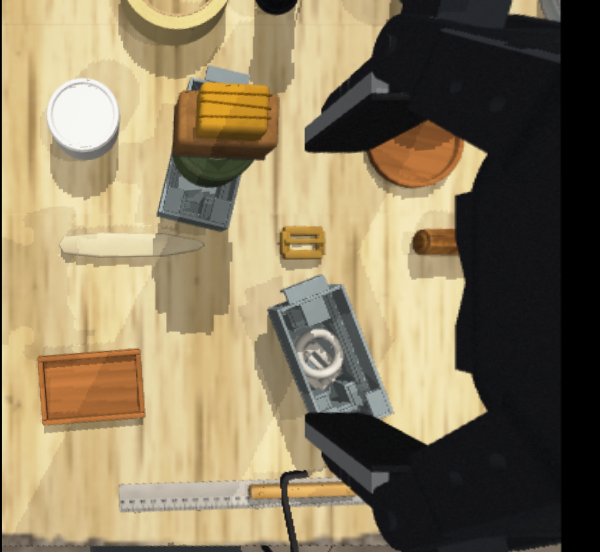

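```bash
python3 - <<'E'
from h import *
import pickle
K=pickle.load(open('K.pkl','rb'))
def row(L):
    cv2.imwrite(L[0],np.hstack(L[1:]))
s,w=K['scene'],K['wrist']
row(['pics/m1.png',ortho(s[2],s[0],8,370,490,40,160,3.2),ortho(w[2],w[0],8,370,490,40,160,3.2)])
row(['pics/m2.png',ortho(s[2],s[0],8,400,520,-370,-250,3.2),ortho(s[2],s[0],8,595,715,-265,-145,3.2)])
row(['pics/m3.png',ortho(s[2],s[0],46,370,530,-190,-30,2.4),ortho(w[2],w[0],46,370,530,-190,-30,2.4)])
row(['pics/m4.png',ortho(s[2],s[0],46,560,720,-80,80,2.4),ortho(w[2],w[0],46,560,720,-80,80,2.4)])
row(['pics/m5.png',ortho(w[2],w[0],104,560,720,-80,80,2.4),ortho(w[2],w[0],122,560,720,-80,80,2.4)])
# finger tips: points in tool frame
W=cloud(w[2],w[1]);s0=sensors.sense()
T=(W-s0['ee_pos'])@s0['tcp_rot']
m=np.isfinite(T[...,0])&(np.abs(T[...,0])<75)&(np.abs(T[...,2])<40)&(T[...,1]<60)
print(s0['time'],np.percentile(T[m][:,1],[50,90,99,100]))
for sx in(-1,1):
    q=T[m&(sx*T[...,0]>0)];q=q[q[:,1]>q[:,1].max()-8];print(q.min(0),q.max(0))
E
```

```text
0.25 [-66.39157909 -37.62104173  -9.12718211  -0.69992202]
[-48.96354978  -8.6587685  -12.2168149 ] [-42.14044271  -0.69992202  10.48951638]
[ 42.1921693   -9.87065719 -11.90235025] [55.32438204 -1.87347699 10.43317574]
```

View pics/m1.png

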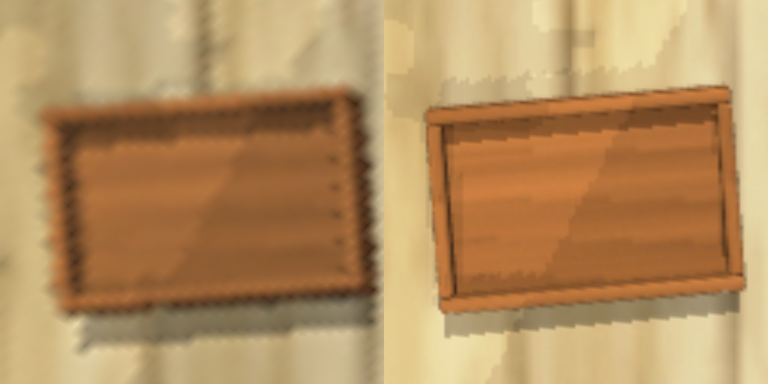

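View pics/m2.png

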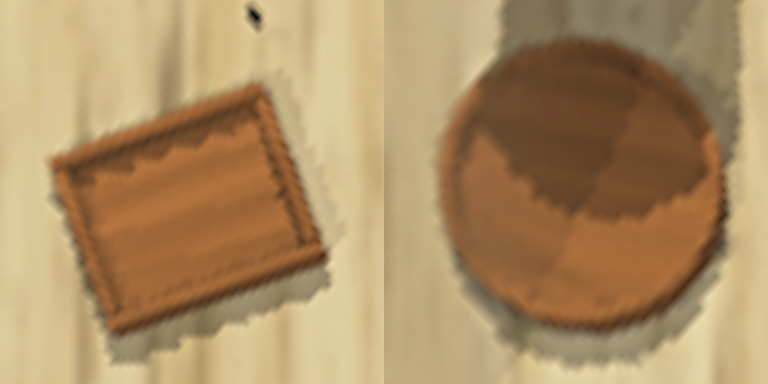

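View pics/m3.png

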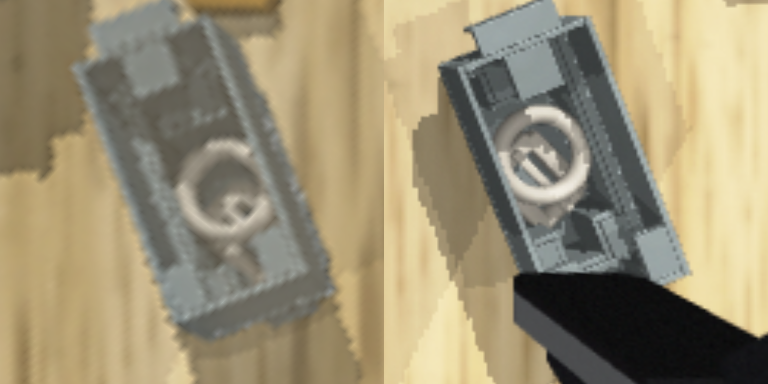

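View pics/m4.png

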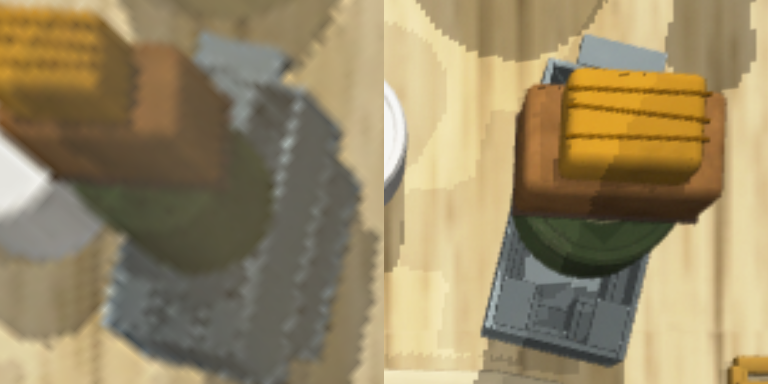

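View pics/m5.png

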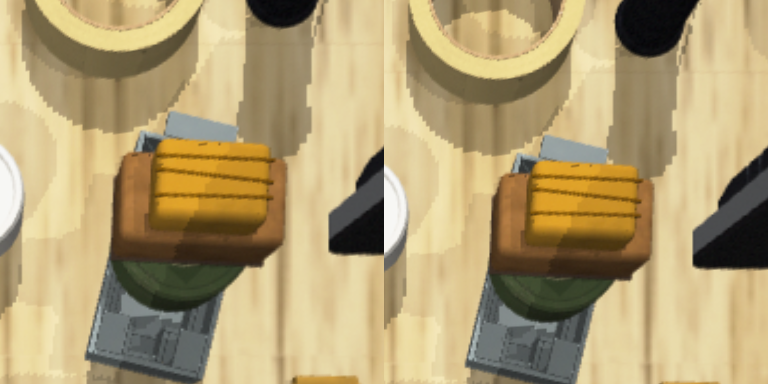

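Call:
move_arm(
  plan=[
    [0.25,-0.1,-0.1,0,0,0],
    [0.25,-0.1,-0.1,0,0,0],
    [0.25,-0.1,-0.1,0,0,0],
    [0.25,-0.1,-0.1,0,0,0],
    [0,0,0,0,0,0],
    [0,0,0,0,0,0],
  ],
  fingers=100,
  newtons=40,
)

```text
time: 1.0
ee_pos: [624.5, -39.8, 281.9]
tcp_rot: [[1.0, -0.001, -0.0], [0.0, 0.0, 1.0], [-0.001, -1.0, 0.0]]
force: [0.6, 1.3, -0.1]
finger_gap: 51.7
```

```bash
python3 - <<'E'
from h import *
import pickle
s0=sensors.sense();w=cam('wrist');pickle.dump(w,open('w1.pkl','wb'));print(s0['time'],s0['ee_pos'],s0['finger_gap'])
cv2.imwrite('pics/w1.png',w[0])
W=cloud(w[2],w[1])
T=(W-s0['ee_pos'])@s0['tcp_rot']
m=np.isfinite(T[...,0])&(np.abs(T[...,0])<75)&(np.abs(T[...,2])<40)&(T[...,1]<30)
for sx in(-1,1):
    q=T[m&(sx*T[...,0]>0)];q=q[q[:,1]>q[:,1].max()-8];print(q.min(0),q.max(0))
cv2.imwrite('pics/n1.png',np.hstack([ortho(w[2],w[0],122,590,690,-50,50,3.9),ortho(w[2],w[0],104,590,690,-50,50,3.9)]))
cv2.imwrite('pics/n2.png',np.hstack([ortho(w[2],w[0],46,560,720,-80,80,3.9)]))
E
```

```text
1.0 [624.5496347  -39.810098   281.89032678] 51.74705329038704
[-37.76831091  -1.05588112 -11.92849788] [-25.51722915   6.93220361  10.55138643]
[ 25.86028516   0.14538829 -11.7125881 ] [37.82363139  8.14263434 10.43525096]
```

View pics/w1.png

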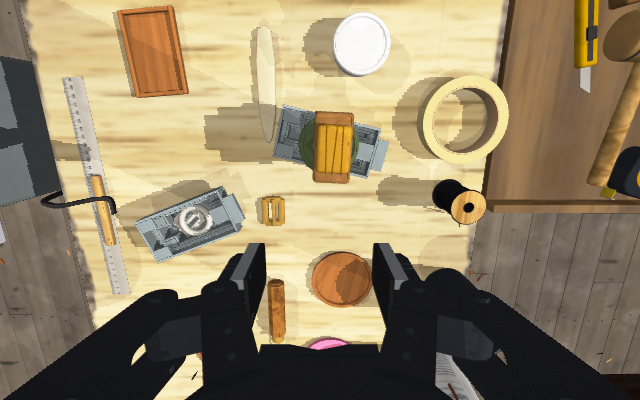

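View pics/n1.png

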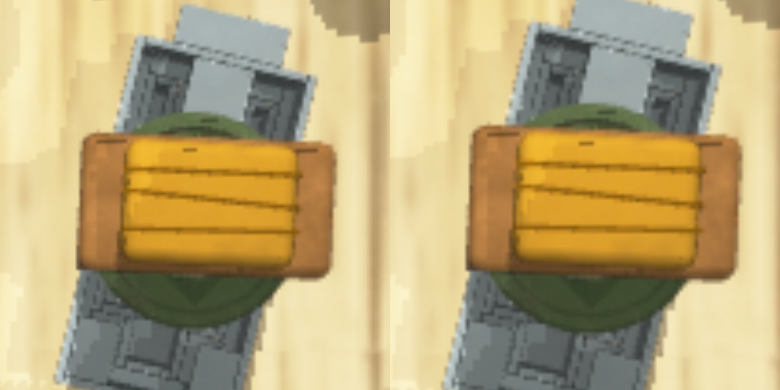

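View pics/n2.png

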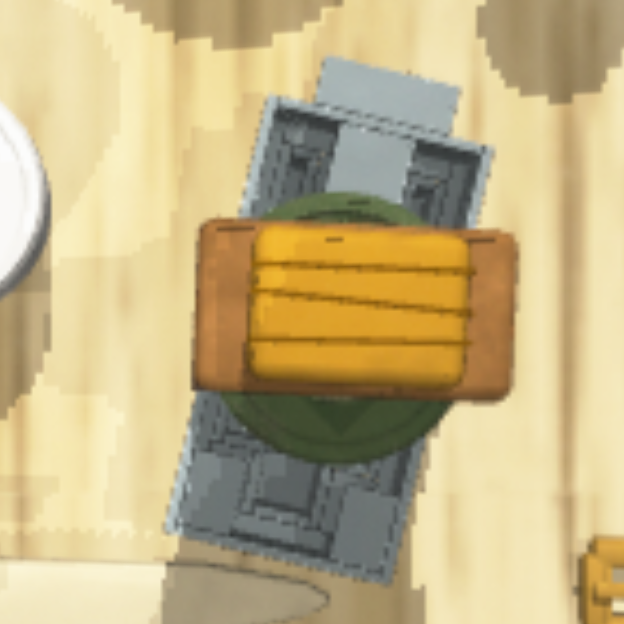

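Call:
move_arm(
  plan=[
    [0.07,0.1,0.18,0,0,0],
    [0.069,0.1,0.182,0,0.033,0],
    [0,0.3,0,0,0,0],
    [0,0.3,0,0,0,0],
    [0,0.3,0,0,0,0],
    [0,0.3,0,0,0,0],
    [0,0.1,0,0,0,0],
    [0,0.1,0,0,0,0],
    [0,0,0,0,0,0],
    [0,0,0,0,0,0],
  ],
)

```text
time: 2.3
ee_pos: [639.3, -3.8, 123.1]
tcp_rot: [[0.999, 0.001, 0.052], [-0.052, -0.0, 0.999], [0.001, -1.0, -0.0]]
force: [-0.0, -0.2, -0.1]
finger_gap: 51.4
```

```bash
python3 - <<'E'
from h import *
w=cam('wrist');s=cam('scene')
cv2.imwrite('pics/a1.png',np.hstack([w[0][60:300,200:460],cv2.resize(s[0][130:230,260:390],None,fx=2.4,fy=2.4)]))
E
```

```text
(no output)
```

View pics/a1.png

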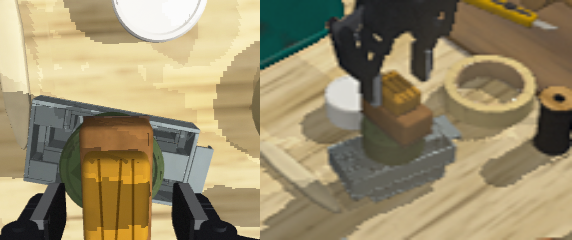

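Call:
move_arm(
  plan=[
    [-0.008,0.015,0,0,0,0],
    [0,0,0,0,0,0],
    [0,0,0,0,0,0],
    [0,0,0,0,0,0],
    [0,0,0,0,0,0],
  ],
  fingers=255,
  newtons=35,
)

```text
time: 3.02
ee_pos: [638.3, -3.8, 121.1]
tcp_rot: [[0.999, 0.0, 0.052], [-0.052, -0.0, 0.999], [0.001, -1.0, -0.0]]
force: [0.3, -0.9, 5.9]
finger_gap: 31.5
```

Call:
move_arm(
  plan=[
    [0,-0.05,0,0,0,0],
    [0,-0.1,0,0,0,0],
    [0,-0.2,0,0,0,0],
    [0,-0.3,0,0,0,0],
    [0,0,0,0,0,0],
  ],
)

```text
time: 3.65
ee_pos: [639.1, -3.9, 188.3]
tcp_rot: [[0.999, 0.004, 0.052], [-0.052, -0.0, 0.999], [0.004, -1.0, -0.0]]
force: [0.2, -0.3, -0.8]
finger_gap: 31.0
```

```bash
python3 - <<'E'
from h import *
w=cam('wrist');s=cam('scene')
cv2.imwrite('pics/a2.png',np.hstack([w[0][60:360,180:460],cv2.resize(s[0][100:230,240:390],None,fx=2.4,fy=2.4)[:300]]))
E
```

```text
(no output)
```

View pics/a2.png

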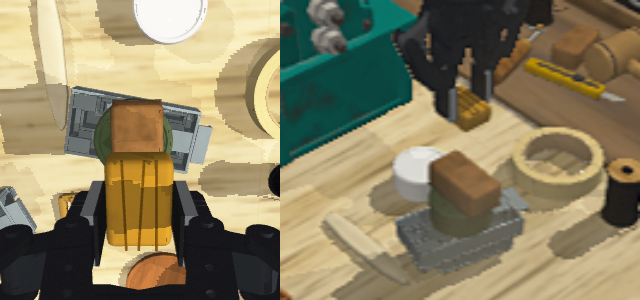

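Call:
move_arm(
  plan=[
    [-0.16,-0.05,-0.35,0,0,0],
    [-0.16,-0.05,-0.35,0,0,0],
    [-0.16,-0.05,-0.35,0,0,0],
    [-0.16,-0.05,-0.35,0,0,0],
    [-0.16,-0.05,-0.35,0,0,0],
    [-0.16,-0.05,-0.35,0,0,0],
    [-0.16,-0.05,-0.35,0,0,0],
    [-0.16,-0.05,-0.35,0,-0.08,0],
    [-0.16,-0.05,-0.35,0,-0.08,0],
    [-0.16,-0.05,-0.35,0,-0.09,0],
  ],
)

```text
time: 5.0
ee_pos: [472.7, -351.1, 235.2]
tcp_rot: [[0.941, -0.001, -0.338], [0.338, 0.001, 0.941], [-0.001, -1.0, 0.001]]
force: [0.7, -0.4, -0.1]
finger_gap: 30.7
```

Call:
move_arm(
  plan=[
    [0,0,0,0,0,0],
    [0,0,0,0,0,0],
  ],
)

```text
time: 5.25
ee_pos: [473.4, -349.8, 235.0]
tcp_rot: [[0.943, -0.001, -0.333], [0.333, 0.001, 0.943], [-0.0, -1.0, 0.001]]
force: [-0.3, -0.1, -0.9]
finger_gap: 31.0
```

```bash
cat >> h.py <<'E'
def go(x,y,z,yaw=None):
    s=sensors.sense();R=s['tcp_rot'];d=R.T@(np.array([x,y,z])-s['ee_pos'])
    cy=np.degrees(np.arctan2(R[1,0],R[0,0]))
    print('pos',s['ee_pos'].round(1),'yaw',round(cy,1),'gap',round(s['finger_gap'],1),'t',s['time'])
    print('tool shift units',(d/100).round(3),'q',s['q'].round(0))
    if yaw is not None: print('wy total units',round(-((yaw-cy)/90),3))
def snap(fn,z,x0,x1,y0,y1,sc,n='wrist'):
    w=cam(n);cv2.imwrite('pics/'+fn+'_o.png',ortho(w[2],w[0],z,x0,x1,y0,y1,sc));cv2.imwrite('pics/'+fn+'.png',w[0]);return w
E
python3 - <<'E'
from h import *
go(454.8,-308.8,60,19.5)
snap('b1',8,400,520,-370,-250,4)
E
```

```text
pos [ 473.4 -349.8  235. ] yaw 19.4 gap 31.0 t 5.25
tool shift units [-0.038  1.751  0.446] q [-44.  22.   6.  74.   0.  26.]
wy total units -0.001
```

View pics/b1_o.png

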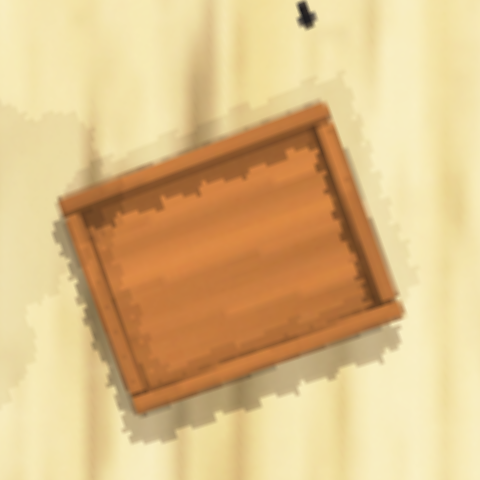

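View pics/b1.png

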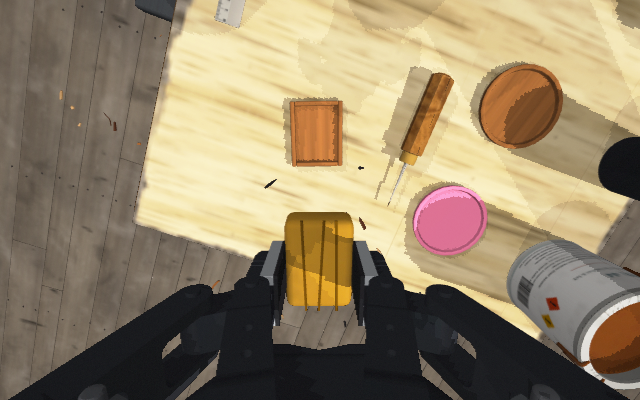

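Call:
move_arm(
  plan=[
    [-0.017,0,0.225,0,0,0],
    [-0.016,0,0.225,0,-0.006,0],
    [0,0.35,0,0,0,0],
    [0,0.35,0,0,0,0],
    [0,0.35,0,0,0,0],
    [0,0.35,0,0,0,0],
    [0,0.35,0,0,0,0],
    [0,0.25,0,0,0,0],
    [0,0.07,0,0,0,0],
    [0,0,0,0,0,0],
  ],
)

```text
time: 6.55
ee_pos: [455.7, -308.5, 29.0]
tcp_rot: [[0.939, -0.0, -0.343], [0.343, 0.0, 0.939], [-0.0, -1.0, 0.0]]
force: [0.4, 0.5, 0.3]
finger_gap: 31.0
```

```bash
python3 - <<'E'
from h import *
go(455.3,-308.2,20.8,20)
E
```

```text
pos [ 455.7 -308.5   29. ] yaw 20.1 gap 31.0 t 6.55
tool shift units [-0.002  0.082  0.004] q [-43.  26. -21.  43.   0.  27.]
wy total units 0.001
```

Call:
move_arm(
  plan=[
    [0,0.04,0,0,0,0],
    [0,0.025,0,0,0,0],
    [0,0.01,0,0,0,0],
    [0,0,0,0,0,0],
    [0,0,0,0,0,0],
  ],
)

```text
time: 7.18
ee_pos: [455.5, -309.1, 21.4]
tcp_rot: [[0.939, 0.0, -0.343], [0.343, -0.0, 0.939], [0.0, -1.0, -0.0]]
force: [0.0, -0.0, -0.5]
finger_gap: 31.1
```

Call:
move_arm(
  plan=[
    [0,0.01,0,0,0,0],
    [0,0,0,0,0,0],
  ],
)

```text
time: 7.42
ee_pos: [455.6, -309.1, 20.9]
tcp_rot: [[0.939, 0.0, -0.343], [0.343, -0.0, 0.939], [0.0, -1.0, -0.001]]
force: [-3.7, 2.8, 11.5]
finger_gap: 31.1
```

Call:
move_arm(
  plan=[
    [0,0,0,0,0,0],
    [0,0,0,0,0,0],
    [0,0,0,0,0,0],
    [0,0,0,0,0,0],
    [0,-0.2,0,0,0,0],
    [0,-0.4,0,0,0,0],
    [0,-0.4,0,0,0,0],
    [0,-0.4,0,0,0,0],
    [0,-0.4,0,0,0,0],
    [0,0,-0.3,0,0,0],
  ],
  fingers=90,
)

```text
time: 8.68
ee_pos: [466.6, -337.2, 203.7]
tcp_rot: [[0.939, 0.004, -0.344], [0.344, -0.003, 0.939], [0.002, -1.0, -0.004]]
force: [0.6, -0.5, -0.1]
finger_gap: 55.5
```

```bash
python3 - <<'E'
from h import *
snap('b2',21,400,520,-370,-250,4)
go(637.7,-4.6,170,-3)
E
```

```text
pos [ 467.3 -340.6  201.6] yaw 20.1 gap 55.4 t 8.725
tool shift units [2.752 0.31  2.573] q [-44.  21.  -0.  68.  -0.  26.]
wy total units 0.256
```

View pics/b2_o.png

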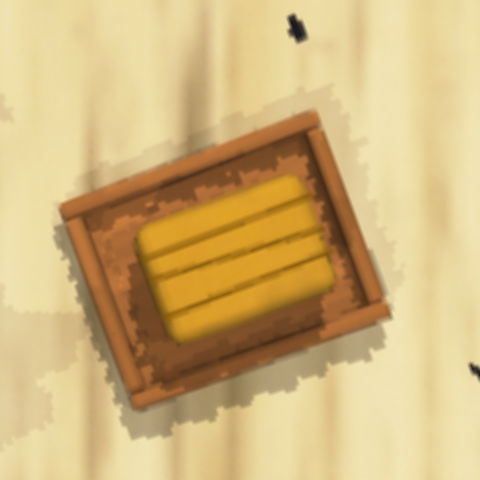

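Call:
move_arm(
  plan=[
    [0.28,-0.06,0.254,0,0,0],
    [0.28,-0.06,0.254,0,0,0],
    [0.28,-0.06,0.254,0,0,0],
    [0.28,-0.06,0.254,0,0,0],
    [0.28,-0.06,0.254,0,0,0],
    [0.28,-0.06,0.254,0,0,0],
    [0.28,-0.06,0.254,0,0,0],
    [0.28,-0.06,0.254,0,0,0],
    [0.28,-0.06,0.254,0,0,0],
  ],
)

```text
time: 9.85
ee_pos: [624.4, -34.8, 254.2]
tcp_rot: [[0.939, -0.0, -0.343], [0.343, 0.0, 0.939], [-0.0, -1.0, 0.0]]
force: [-0.8, -0.4, -0.9]
finger_gap: 55.3
```

Call:
move_arm(
  plan=[
    [0,0,0,0,0.085,0],
    [0,0,0,0,0.085,0],
    [0,0,0,0,0.086,0],
    [0,0,0,0,0,0],
    [0,0,0,0,0,0],
  ],
)

```text
time: 10.48
ee_pos: [624.0, -36.0, 254.1]
tcp_rot: [[0.999, -0.0, 0.049], [-0.049, 0.0, 0.999], [-0.0, -1.0, 0.0]]
force: [-1.3, 0.6, -0.2]
finger_gap: 55.0
```

```bash
python3 - <<'E'
from h import *
snap('d1',104,580,700,-65,55,4)
go(637.7,-4.6,170,-3)
E
```

```text
pos [624.  -36.  254.2] yaw -2.8 gap 55.2 t 10.525
tool shift units [0.122 0.842 0.321] q [-11.  25.  15.  79.  -0.  82.]
wy total units 0.002
```

View pics/d1_o.png

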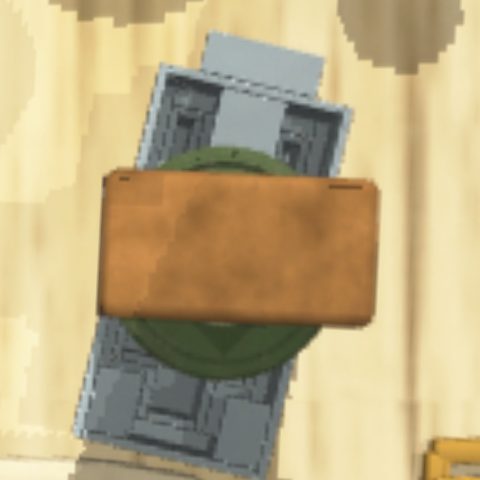

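Call:
move_arm(
  plan=[
    [0.06,0.1,0.16,0,0,0],
    [0.065,0.1,0.16,0,-0.008,0],
    [0,0.3,0,0,0,0],
    [0,0.3,0,0,0,0],
    [0,0.3,0,0,0,0],
    [0,0.3,0,0,0,0],
    [0,0.14,0,0,0,0],
    [0,0.05,0,0,0,0],
    [0,0,0,0,0,0],
    [0,0,0,0,0,0],
  ],
)

```text
time: 11.78
ee_pos: [638.7, -4.7, 96.2]
tcp_rot: [[0.999, 0.001, 0.039], [-0.039, -0.0, 0.999], [0.001, -1.0, -0.0]]
force: [-0.1, 0.1, 0.0]
finger_gap: 55.6
```

```bash
python3 - <<'E'
from h import *
go(638,-4.8,94.5,-2)
w=cam('wrist');s=cam('scene')
cv2.imwrite('pics/d2.png',np.hstack([w[0][60:300,200:460],cv2.resize(s[0][130:230,260:390],None,fx=2.4,fy=2.4)]))
E
```

```text
pos [638.7  -4.7  96.2] yaw -2.2 gap 55.6 t 11.775
tool shift units [-0.007  0.017 -0.002] q [-8. 30. -2. 58.  0. 85.]
wy total units -0.003
```

View pics/d2.png

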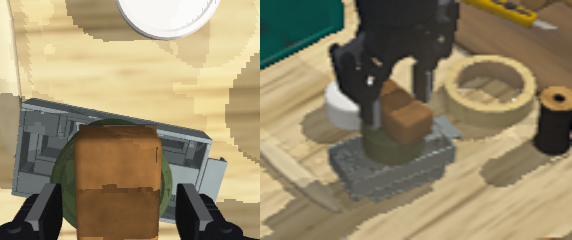

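Call:
move_arm(
  plan=[
    [-0.007,0.01,0,0,0,0],
    [0,0,0,0,0,0],
    [0,0,0,0,0,0],
    [0,0,0,0,0,0],
    [0,0,0,0,0,0],
  ],
  fingers=255,
  newtons=40,
)

```text
time: 12.5
ee_pos: [637.7, -4.8, 94.8]
tcp_rot: [[0.999, 0.001, 0.039], [-0.039, -0.0, 0.999], [0.001, -1.0, -0.0]]
force: [-0.2, -0.3, 5.9]
finger_gap: 37.3
```

Call:
move_arm(
  plan=[
    [0,-0.05,0,0,0,0],
    [0,-0.1,0,0,0,0],
    [0,-0.3,0,0,0,0],
    [0,-0.4,0,0,0,0],
    [0,-0.4,0,0,0,0],
    [0,0,0,0,0,0],
    [0,0,0,0,0,0],
  ],
)

```text
time: 13.38
ee_pos: [637.3, -4.6, 219.0]
tcp_rot: [[0.999, -0.0, 0.039], [-0.039, 0.0, 0.999], [-0.0, -1.0, 0.0]]
force: [-1.1, 0.7, -1.1]
finger_gap: 37.3
```

```bash
python3 - <<'E'
from h import *
go(425,60,215,3)
w=cam('wrist');s=cam('scene')
cv2.imwrite('pics/d3.png',np.hstack([w[0][60:360,180:460],cv2.resize(s[0][80:210,240:390],None,fx=2.4,fy=2.4)[:300]]))
E
```

```text
pos [637.3  -4.6 219. ] yaw -2.2 gap 37.3 t 13.375
tool shift units [-2.147  0.041  0.562] q [-8. 27. 12. 75. -0. 85.]
wy total units -0.058
```

View pics/d3.png

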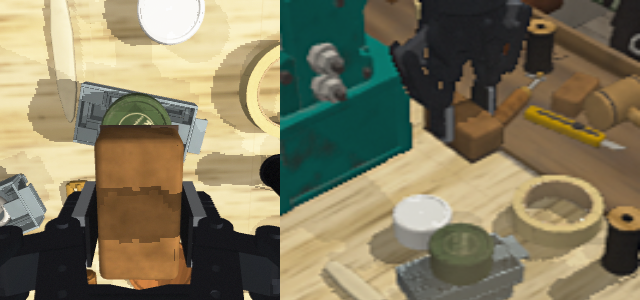

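Call:
move_arm(
  plan=[
    [-0.268,0,0.052,0,0,0],
    [-0.268,0,0.052,0,0,0],
    [-0.268,0,0.052,0,0,0],
    [-0.268,0,0.052,0,0,0],
    [-0.268,0,0.052,0,0,0],
    [-0.268,0,0.052,0,0,0],
    [-0.268,0,0.052,0,0,0],
    [-0.268,0,0.052,0,-0.07,0],
    [0,0,0,0,0,0],
    [0,0,0,0,0,0],
  ],
)

```text
time: 14.72
ee_pos: [425.2, 45.2, 219.0]
tcp_rot: [[0.998, -0.0, -0.069], [0.069, -0.0, 0.998], [-0.0, -1.0, -0.0]]
force: [-0.0, 0.3, -1.0]
finger_gap: 36.8
```

```bash
python3 - <<'E'
from h import *
snap('d4',8,365,485,37,157,4)
go(427.5,97,60,4.2)
E
```

```text
pos [425.4  45.2 219. ] yaw 4.0 gap 36.8 t 14.775
tool shift units [0.057 1.59  0.516] q [ -5.   6. -18.  66.  -0.  81.]
wy total units -0.002
```

View pics/d4_o.png

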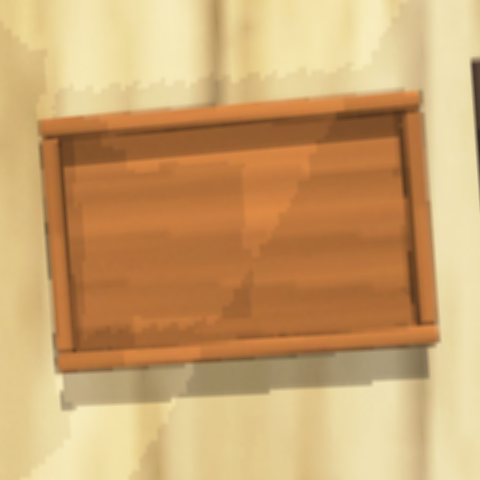

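View pics/d4.png

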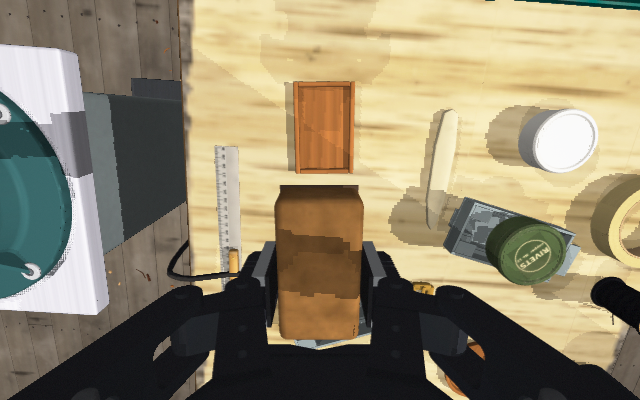

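Call:
move_arm(
  plan=[
    [0.027,0,0.26,0,0,0],
    [0.026,0,0.258,0,-0.006,0],
    [0,0.35,0,0,0,0],
    [0,0.35,0,0,0,0],
    [0,0.35,0,0,0,0],
    [0,0.35,0,0,0,0],
    [0,0.35,0,0,0,0],
    [0,0.15,0,0,0,0],
    [0,0,0,0,0,0],
    [0,0,0,0,0,0],
  ],
)

```text
time: 16.02
ee_pos: [427.2, 97.4, 29.7]
tcp_rot: [[0.997, 0.001, -0.08], [0.08, 0.0, 0.997], [0.001, -1.0, -0.0]]
force: [-0.0, -0.2, -0.1]
finger_gap: 37.0
```

```bash
python3 - <<'E'
from h import *
go(427.1,97.2,21.5,4.5)
E
```

```text
pos [427.2  97.4  29.7] yaw 4.6 gap 37.0 t 16.025
tool shift units [-0.001  0.082 -0.001] q [  2.  17. -37.  36.   0.  88.]
wy total units 0.001
```

Call:
move_arm(
  plan=[
    [0,0.04,0,0,0,0],
    [0,0.02,0,0,0,0],
    [0,0.01,0,0,0,0],
    [0,0,0,0,0,0],
    [0,0,0,0,0,0],
  ],
)

```text
time: 16.65
ee_pos: [426.5, 97.4, 22.3]
tcp_rot: [[0.997, 0.0, -0.08], [0.08, 0.0, 0.997], [0.0, -1.0, -0.0]]
force: [0.8, 0.1, -0.2]
finger_gap: 37.3
```

Call:
move_arm(
  plan=[
    [0,0.01,0,0,0,0],
    [0,0,0,0,0,0],
  ],
)

```text
time: 16.9
ee_pos: [426.6, 97.4, 22.0]
tcp_rot: [[0.997, 0.001, -0.08], [0.08, 0.0, 0.997], [0.001, -1.0, 0.0]]
force: [-6.9, 0.6, 22.8]
finger_gap: 36.9
```

Call:
move_arm(
  plan=[
    [0,0,0,0,0,0],
    [0,0,0,0,0,0],
    [0,0,0,0,0,0],
    [0,0,0,0,0,0],
    [0,-0.2,0,0,0,0],
    [0,-0.4,0,0,0,0],
    [0,-0.4,0,0,0,0],
    [0,-0.4,0,0,0,0],
    [0,-0.4,0,0,0,0],
    [0,0,-0.3,0,0,0],
  ],
  fingers=20,
)

```text
time: 18.15
ee_pos: [430.1, 68.0, 203.8]
tcp_rot: [[0.997, 0.004, -0.082], [0.082, 0.0, 0.997], [0.004, -1.0, -0.0]]
force: [0.8, 0.3, 0.1]
finger_gap: 78.8
```

```bash
python3 - <<'E'
from h import *
snap('d5',31,365,485,37,157,4)
go(615,-40,200,0)
E
```

```text
pos [429.9  65.1 202.5] yaw 4.6 gap 78.6 t 18.2
tool shift units [ 1.76   0.031 -1.197] q [ -2.   7. -19.  63.  -0.  83.]
wy total units 0.052
```

View pics/d5_o.png

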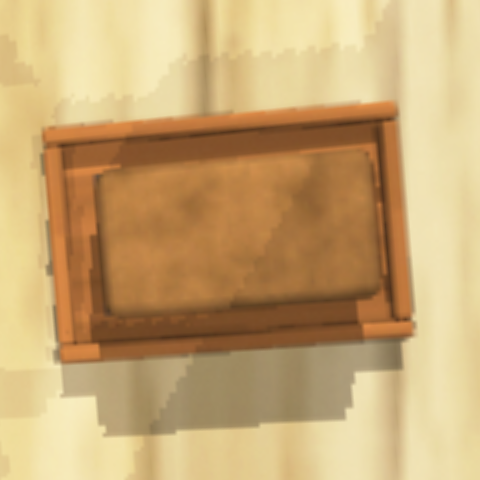

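Call:
move_arm(
  plan=[
    [0.293,-0.05,-0.2,0,0,0],
    [0.293,-0.05,-0.2,0,0,0],
    [0.293,-0.05,-0.2,0,0,0],
    [0.293,-0.05,-0.2,0,0,0],
    [0.293,-0.05,-0.2,0,0,0],
    [0.293,-0.05,-0.2,0,0.052,0],
    [0,0,0,0,0,0],
    [0,0,0,0,0,0],
  ],
  fingers=0,
)

```text
time: 19.2
ee_pos: [613.3, -37.9, 230.8]
tcp_rot: [[1.0, -0.001, 0.001], [-0.001, 0.0, 1.0], [-0.001, -1.0, 0.0]]
force: [-0.0, 0.5, 0.6]
finger_gap: 85.1
```

```bash
python3 - <<'E'
from h import *
import pickle
w=snap('e1',76,580,700,-65,55,4)
cv2.imwrite('pics/e1_t.png',ortho(w[2],w[0],46,560,720,-80,80,3.7))
cv2.imwrite('pics/e1_td.png',ortho(w[2],w[0],8,595,715,-265,-145,3.2))
cv2.imwrite('pics/e1_lt.png',ortho(w[2],w[0],46,370,530,-190,-30,3))
go(635,-5,100,0)
E
```

```text
pos [613.1 -37.7 231.1] yaw -0.0 gap 85.2 t 19.25
tool shift units [0.22  1.311 0.327] q [-11.  24.  10.  75.   0.  79.]
wy total units -0.001
```

View pics/e1_o.png

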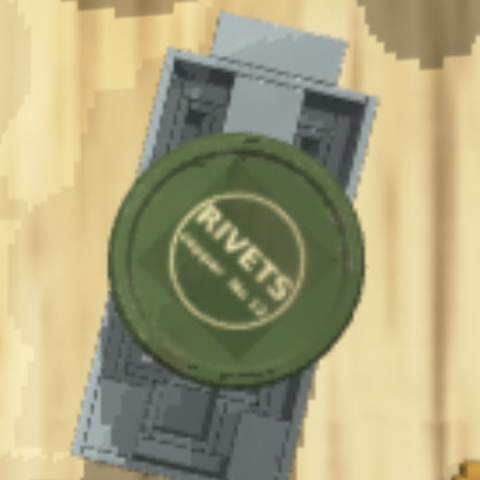

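View pics/e1_t.png

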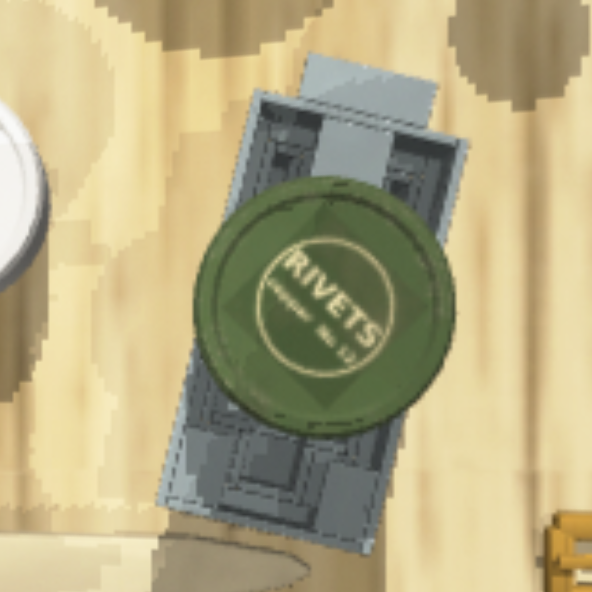

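View pics/e1_lt.png

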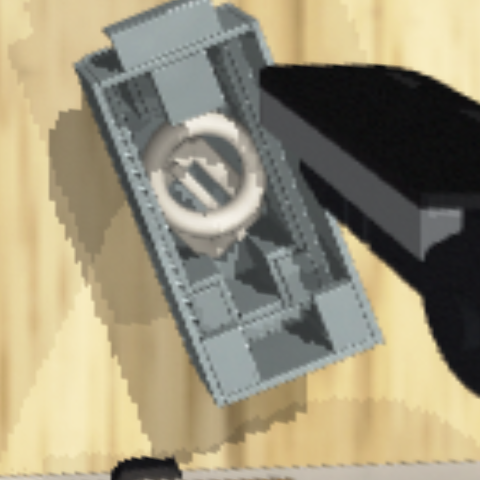

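View pics/e1.png

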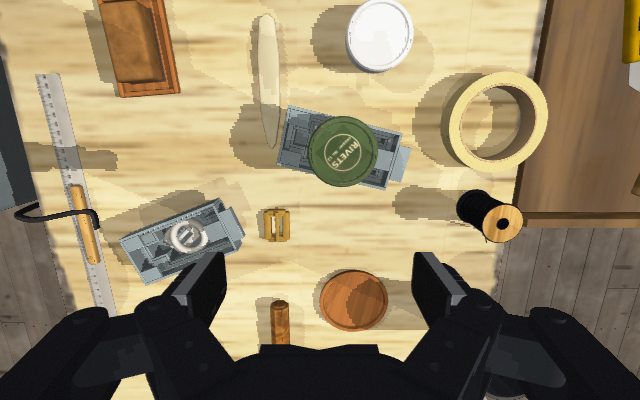

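Call:
move_arm(
  plan=[
    [0.11,0,0.168,0,0,0],
    [0.11,0,0.168,0,0,0],
    [0,0.3,0,0,0,0],
    [0,0.3,0,0,0,0],
    [0,0.3,0,0,0,0],
    [0,0.3,0,0,0,0],
    [0,0,0,0,0,0],
    [0,0,0,0,0,0],
  ],
)

```text
time: 20.25
ee_pos: [636.5, -3.9, 112.4]
tcp_rot: [[1.0, 0.001, 0.001], [-0.001, -0.0, 1.0], [0.001, -1.0, -0.0]]
force: [0.3, -0.4, -0.1]
finger_gap: 85.3
```

```bash
python3 - <<'E'
from h import *
go(635.1,-4.1,60,0)
w=cam('wrist');s=cam('scene')
cv2.imwrite('pics/e2.png',np.hstack([w[0][60:300,190:460],cv2.resize(s[0][130:230,260:390],None,fx=2.4,fy=2.4)]))
E
```

```text
pos [636.5  -3.9 112.4] yaw -0.0 gap 85.3 t 20.25
tool shift units [-0.015  0.524 -0.002] q [-8. 29. -1. 60.  0. 82.]
wy total units -0.001
```

View pics/e2.png

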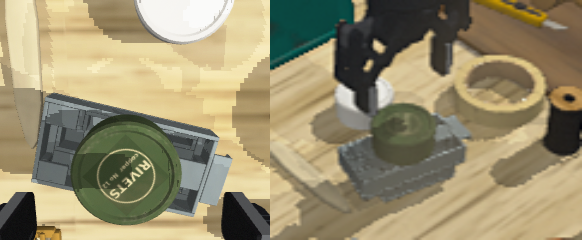

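Call:
move_arm(
  plan=[
    [-0.012,0.2,0,0,0,0],
    [0,0.2,0,0,0,0],
    [0,0.1,0,0,0,0],
    [0,0.02,0,0,0,0],
    [0,0,0,0,0,0],
  ],
)

```text
time: 20.98
ee_pos: [635.0, -4.6, 60.0]
tcp_rot: [[1.0, 0.001, 0.002], [-0.002, -0.0, 1.0], [0.001, -1.0, -0.0]]
force: [0.4, 0.5, 0.8]
finger_gap: 85.3
```

Call:
move_arm(
  plan=[
    [0,0,0,0,0,0],
    [0,0,0,0,0,0],
    [0,0,0,0,0,0],
    [0,0,0,0,0,0],
  ],
  fingers=255,
  newtons=40,
)

```text
time: 21.48
ee_pos: [635.0, -4.6, 60.2]
tcp_rot: [[1.0, 0.001, 0.002], [-0.002, -0.0, 1.0], [0.001, -1.0, -0.0]]
force: [-1.1, -0.1, 6.0]
finger_gap: 61.5
```

Call:
move_arm(
  plan=[
    [0,-0.05,0,0,0,0],
    [0,-0.1,0,0,0,0],
    [0,-0.3,0,0,0,0],
    [0,-0.4,0,0,0,0],
    [0,-0.4,0,0,0,0],
    [0,0,0,0,0,0],
    [0,0,0,0,0,0],
  ],
)

```text
time: 22.35
ee_pos: [634.4, -4.5, 184.1]
tcp_rot: [[1.0, -0.0, 0.002], [-0.002, 0.0, 1.0], [-0.0, -1.0, 0.0]]
force: [-0.4, 0.3, -1.5]
finger_gap: 61.7
```

```bash
python3 - <<'E'
from h import *
go(655,-250,200,0)
w=cam('wrist');s=cam('scene')
cv2.imwrite('pics/e3.png',np.hstack([w[0][60:360,180:460],cv2.resize(s[0][80:210,240:390],None,fx=2.4,fy=2.4)[:300]]))
cv2.imwrite('pics/e3_t.png',ortho(w[2],w[0],46,560,720,-80,80,3.7))
E
```

```text
pos [634.4  -4.5 184.1] yaw -0.1 gap 61.7 t 22.35
tool shift units [ 0.21  -0.159 -2.455] q [-8. 27.  7. 70. -0. 82.]
wy total units -0.001
```

View pics/e3.png

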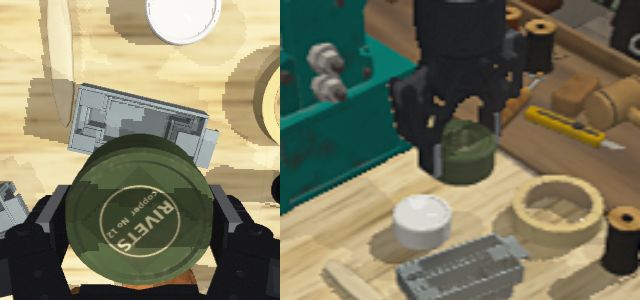

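```bash
python3 - <<'E'
from h import *
s0=sensors.sense()
w=snap('e4',s0['ee_pos'][2]+15.9,584,684,-55,45,5)
W=cloud(w[2],w[1]);p=w[0].astype(int)
g=(p[...,1]>p[...,2]+8)&(p[...,1]>p[...,0]+8)&(W[...,2]>s0['ee_pos'][2]+8)
q=W[g];print(len(q),q.min(0),q.max(0),np.median(q,0),s0['ee_pos'])
c=np.polyfit(0*0+np.arange(3),np.arange(3),1)
A=np.c_[q[:,:2],np.ones(len(q))];print(np.linalg.lstsq(A,q[:,2],rcond=None)[0])
E
```

```text
11810 [603.61080891 -35.30751383 191.38990428] [664.81799116  28.39201491 200.81521903] [6.33511471e+02 6.33266023e-01 1.98253116e+02] [634.06163104  -4.44600555 183.29280475]
[-6.48221590e-03 -3.23471580e-03  2.02364201e+02]
```

View pics/e4_o.png

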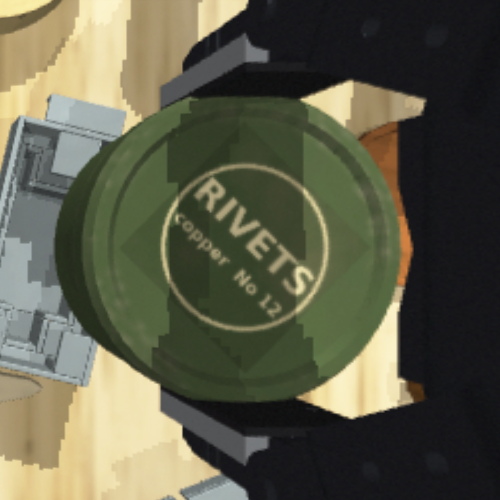

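View pics/e3_t.png

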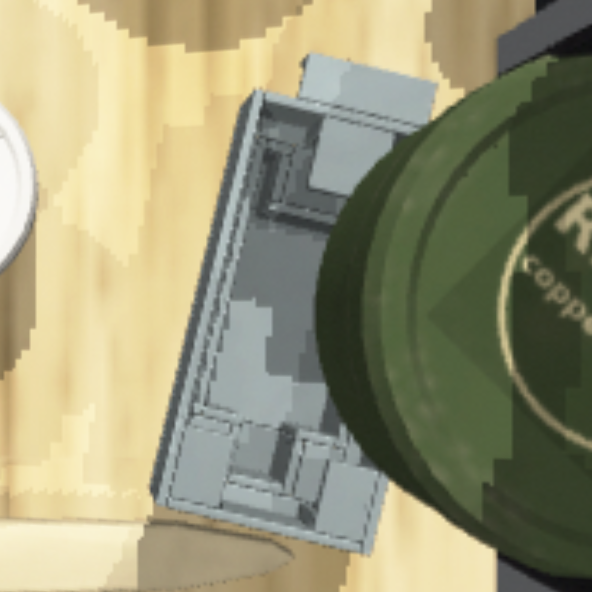

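Call:
move_arm(
  plan=[
    [0.03,-0.04,-0.365,0,0,0],
    [0.03,-0.04,-0.365,0,0,0],
    [0.03,-0.04,-0.365,0,0,0],
    [0.03,-0.04,-0.365,0,0,0],
    [0.03,-0.04,-0.365,0,0,0],
    [0.03,-0.04,-0.365,0,0,0],
    [0.03,-0.04,-0.365,0,0,0],
    [0,0,0,0,0,0],
    [0,0,0,0,0,0],
  ],
)

```text
time: 23.62
ee_pos: [655.0, -259.5, 211.5]
tcp_rot: [[1.0, -0.001, 0.002], [-0.002, 0.001, 1.0], [-0.001, -1.0, 0.001]]
force: [-0.1, 0.3, -1.7]
finger_gap: 61.4
```

```bash
python3 - <<'E'
from h import *
w=snap('e5',8,600,720,-265,-145,4)
s=cam('scene');W=cloud(s[2],s[1])
m=np.isfinite(W[...,2])&(W[...,2]>20)&(W[...,0]>600)&(W[...,1]<-130)&(W[...,1]>-290)&(W[...,2]<150)&(W[...,0]<850)
q=W[m];
for a in range(600,850,25):
    t=q[(q[:,0]>=a)&(q[:,0]<a+25)]
    if len(t):print(a,len(t),t.min(0).round(),t.max(0).round())
go(657,-207,60,0)
E
```

```text
750 64 [ 772. -244.   25.] [ 775. -210.  104.]
775 453 [ 775. -261.   20.] [ 800. -195.  105.]
800 101 [ 800. -261.   21.] [ 825. -253.  103.]
825 355 [ 825. -256.   40.] [ 850. -196.  104.]
pos [ 655.1 -259.   212. ] yaw -0.0 gap 61.0 t 23.725
tool shift units [0.019 1.521 0.519] q [-28.  34.  24.  80.   0.  62.]
wy total units -0.0
```

View pics/e5_o.png

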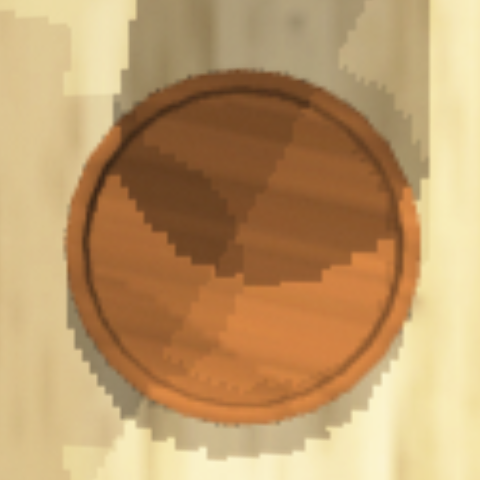

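View pics/e5.png

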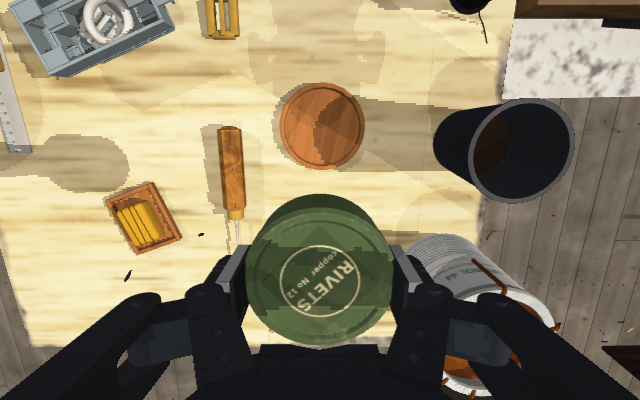

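```bash
python3 - <<'E'
from h import *
s=cam('scene');W=cloud(s[2],s[1])
q=W[np.isfinite(W[...,2])&(W[...,2]>10)&(W[...,0]>540)&(W[...,0]<640)&(W[...,1]<-170)&(W[...,1]>-300)&(W[...,2]<50)]
print(q.min(0),q.max(0))
go(658.2,-206.3,60,0)
E
```

```text
[ 548.95738442 -299.91263781   10.08651734] [ 638.58221127 -174.78314034   26.27347996]
pos [ 655.2 -258.9  212.2] yaw -0.0 gap 61.0 t 23.775
tool shift units [0.03  1.522 0.526] q [-28.  34.  24.  80.   0.  62.]
wy total units -0.0
```

```bash
python3 - <<'E'
from h import *
w=cam('wrist');W=cloud(w[2],w[1])
for v in (130,150,180,205): 
    r=W[v,205:260];print(v,[(205+i,*r[i].round().astype(int)) for i in range(0,55,5) if np.isfinite(r[i][2])])
E
```

```text
130 [(205, np.int64(533), np.int64(-208), np.int64(-1)), (210, np.int64(539), np.int64(-208), np.int64(0)), (215, np.int64(544), np.int64(-208), np.int64(1)), (220, np.int64(556), np.int64(-207), np.int64(22)), (225, np.int64(562), np.int64(-207), np.int64(25)), (230, np.int64(567), np.int64(-207), np.int64(23)), (235, np.int64(571), np.int64(-207), np.int64(19)), (240, np.int64(574), np.int64(-208), np.int64(11)), (245, np.int64(576), np.int64(-208), np.int64(0)), (250, np.int64(582), np.int64(-208), np.int64(2)), (255, np.int64(587), np.int64(-208), np.int64(1))]
150 [(205, np.int64(532), np.int64(-229), np.int64(2)), (210, np.int64(537), np.int64(-229), np.int64(1)), (215, np.int64(542), np.int64(-230), np.int64(-2)), (220, np.int64(553), np.int64(-227), np.int64(19)), (225, np.int64(560), np.int64(-227), np.int64(23)), (230, np.int64(565), np.int64(-227), np.int64(23)), (235, np.int64(569), np.int64(-227), np.int64(19)), (240, np.int64(573), np.int64(-228), np.int64(16)), (245, np.int64(575), np.int64(-229), np.int64(1)), (250, np.int64(581), np.int64(-229), np.int64(1)), (255, n
[... 484 characters left out ...]
.int64(-263), np.int64(2)), (250, np.int64(579), np.int64(-263), np.int64(1)), (255, np.int64(584), np.int64(-263), np.int64(0))]
205 [(205, np.int64(525), np.int64(-292), np.int64(0)), (210, np.int64(531), np.int64(-292), np.int64(1)), (215, np.int64(537), np.int64(-292), np.int64(1)), (220, np.int64(543), np.int64(-292), np.int64(1)), (225, np.int64(555), np.int64(-286), np.int64(22)), (230, np.int64(561), np.int64(-285), np.int64(24)), (235, np.int64(566), np.int64(-286), np.int64(22)), (240, np.int64(571), np.int64(-286), np.int64(20)), (245, np.int64(574), np.int64(-289), np.int64(11)), (250, np.int64(577), np.int64(-292), np.int64(1)), (255, np.int64(583), np.int64(-292), np.int64(2))]
```

Call:
move_arm(
  plan=[
    [0.015,0,0.263,0,0,0],
    [0.015,0,0.263,0,0,0],
    [0,0.35,0,0,0,0],
    [0,0.35,0,0,0,0],
    [0,0.35,0,0,0,0],
    [0,0.35,0,0,0,0],
    [0,0.35,0,0,0,0],
    [0,0.1,0,0,0,0],
    [0,0,0,0,0,0],
    [0,0,0,0,0,0],
  ],
)

```text
time: 25.08
ee_pos: [659.1, -207.4, 28.9]
tcp_rot: [[1.0, 0.002, 0.001], [-0.001, -0.001, 1.0], [0.002, -1.0, -0.001]]
force: [-0.4, -0.8, -0.4]
finger_gap: 61.1
```

```bash
python3 - <<'E'
from h import *
go(658.2,-206.3,17,0)
E
```

```text
pos [ 659.1 -207.4   28.9] yaw -0.1 gap 61.1 t 25.075
tool shift units [-0.01   0.119  0.011] q [-24.  38.   2.  54.   0.  66.]
wy total units -0.001
```

Call:
move_arm(
  plan=[
    [-0.008,0.05,0.01,0,0,0],
    [0,0.04,0,0,0,0],
    [0,0.015,0,0,0,0],
    [0,0,0,0,0,0],
    [0,0,0,0,0,0],
  ],
)

```text
time: 25.7
ee_pos: [657.4, -206.4, 17.3]
tcp_rot: [[1.0, 0.0, 0.002], [-0.002, -0.0, 1.0], [0.0, -1.0, -0.0]]
force: [-4.4, 2.3, 6.9]
finger_gap: 60.8
```

Call:
move_arm(
  plan=[
    [0,0,0,0,0,0],
    [0,0,0,0,0,0],
    [0,0,0,0,0,0],
    [0,0,0,0,0,0],
    [0,-0.2,0,0,0,0],
    [0,-0.4,0,0,0,0],
    [0,-0.4,0,0,0,0],
    [0,-0.4,0,0,0,0],
    [0,-0.4,0,0,0,0],
    [0,0,-0.3,0,0,0],
  ],
  fingers=0,
)

```text
time: 26.95
ee_pos: [658.7, -235.8, 200.6]
tcp_rot: [[1.0, 0.005, -0.001], [0.001, -0.002, 1.0], [0.005, -1.0, -0.002]]
force: [0.4, 0.1, -0.4]
finger_gap: 85.4
```

```bash
python3 - <<'E'
from h import *
snap('e6',33,600,720,-265,-145,4)
go(480,-150,235,0)
E
```

```text
pos [ 657.9 -239.9  198.3] yaw -0.1 gap 85.5 t 27.0
tool shift units [-1.78  -0.374  0.895] q [-27.  34.  21.  77.  -0.  63.]
wy total units -0.001
```

View pics/e6_o.png

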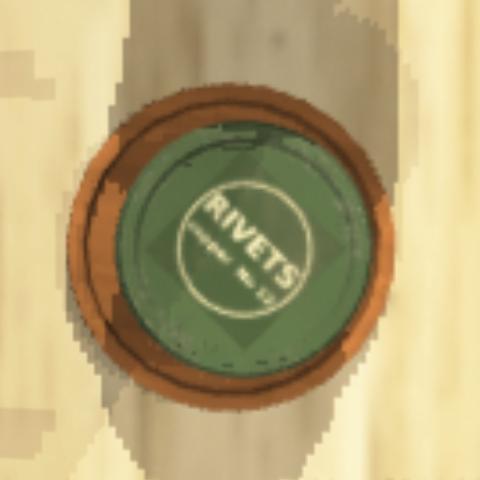

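Call:
move_arm(
  plan=[
    [-0.327,-0.07,0.092,0,0,0],
    [-0.327,-0.07,0.092,0,0,0],
    [-0.327,-0.07,0.092,0,0,0],
    [-0.327,-0.07,0.092,0,0,0],
    [-0.327,-0.07,0.092,0,0,0],
    [-0.327,-0.07,0.092,0,0,0],
    [0,0,0,0,0,0],
    [0,0,0,0,0,0],
  ],
)

```text
time: 28.0
ee_pos: [461.7, -181.2, 238.7]
tcp_rot: [[1.0, 0.0, 0.002], [-0.002, -0.0, 1.0], [0.0, -1.0, -0.0]]
force: [-0.2, 0.1, 0.1]
finger_gap: 85.1
```

```bash
python3 - <<'E'
from h import *
snap('f1',46,385,545,-187,-27,4)
go(480,-150,235,0)
E
```

```text
pos [ 461.9 -181.2  238.5] yaw -0.1 gap 85.3 t 28.05
tool shift units [0.181 0.035 0.312] q [-31.  12.  -7.  71.   0.  59.]
wy total units -0.001
```

View pics/f1_o.png

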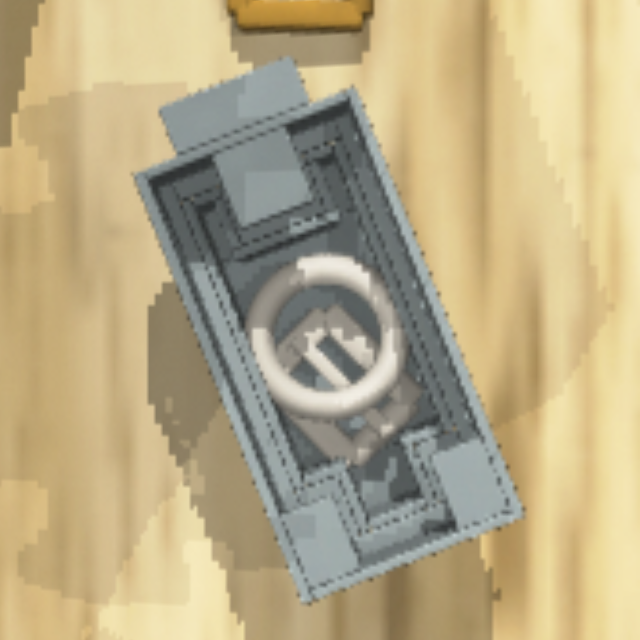

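View pics/f1.png

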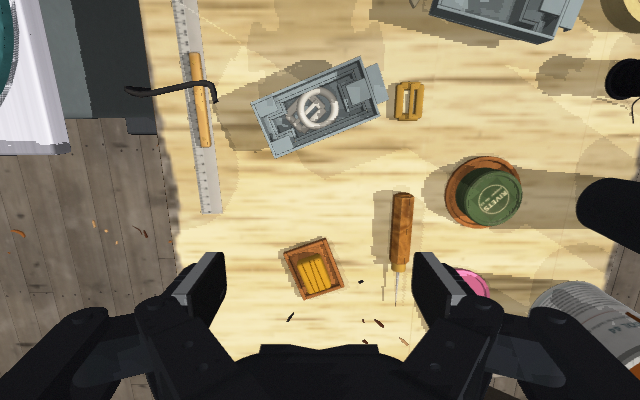

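Call:
move_arm(
  plan=[
    [0.33,0,0.24,0,0,0],
    [0.33,0,0.24,0,0,0],
    [0.33,0,0.24,0,0,0],
    [0.33,0,0.24,0,0,0],
    [0.33,0,0.24,0,0,0],
    [0,0,0,0,0,0],
    [0,0,0,0,0,0],
  ],
)

```text
time: 28.92
ee_pos: [626.6, -61.3, 238.0]
tcp_rot: [[1.0, -0.001, 0.001], [-0.001, 0.0, 1.0], [-0.001, -1.0, 0.0]]
force: [-0.4, 0.3, -0.1]
finger_gap: 85.7
```

```bash
python3 - <<'E'
from h import *
snap('f2',46,553,713,-85,75,4)
go(632.6,-4.5,150,76.8)
E
```

```text
pos [626.3 -61.6 238.4] yaw -0.1 gap 85.6 t 28.975
tool shift units [0.063 0.884 0.571] q [-13.  26.  13.  77.  -0.  77.]
wy total units -0.855
```

View pics/f2_o.png

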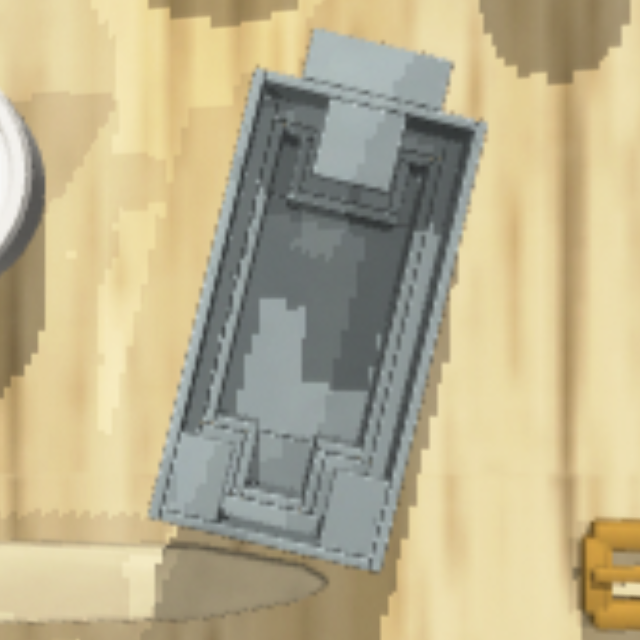

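Call:
move_arm(
  plan=[
    [0.034,0.1,0.286,0,0,0],
    [0.034,0.1,0.286,0,0,0],
    [0,0.1,0,0,-0.1064,0],
    [0,0.1,0,0,-0.1064,0],
    [0,0,0,0,-0.1064,0],
    [0,0,0,0,-0.1064,0],
    [0,0,0,0,-0.1064,0],
    [0,0,0,0,-0.1064,0],
    [0,0,0,0,-0.1064,0],
    [0,0,0,0,-0.1064,0],
  ],
)

```text
time: 30.22
ee_pos: [632.9, -4.9, 199.1]
tcp_rot: [[0.229, 0.0, -0.973], [0.973, -0.0, 0.229], [-0.0, -1.0, -0.0]]
force: [0.1, -0.3, 0.8]
finger_gap: 85.5
```

Call:
move_arm(
  plan=[
    [0,0.3,0,0,0,0],
    [0,0.3,0,0,0,0],
    [0,0.3,0,0,0,0],
    [0,0.1,0,0,0,0],
    [0,0,0,0,0,0],
    [0,0,0,0,0,0],
  ],
)

```text
time: 30.98
ee_pos: [633.9, -4.3, 100.0]
tcp_rot: [[0.233, 0.002, -0.972], [0.972, -0.0, 0.233], [0.0, -1.0, -0.002]]
force: [-0.1, -0.1, -0.4]
finger_gap: 84.9
```

```bash
python3 - <<'E'
from h import *
go(633.1,-4.4,35,76.5)
w=cam('wrist');s=cam('scene')
cv2.imwrite('pics/f3.png',np.hstack([w[0][:,150:490],cv2.resize(s[0][130:230,260:390],None,fx=4,fy=4)[:,:400]]))
E
```

```text
pos [633.9  -4.3 100. ] yaw 76.5 gap 84.9 t 30.975
tool shift units [-0.003  0.65   0.009] q [-8. 30. -2. 58. -0.  6.]
wy total units 0.0
```

View pics/f3.png

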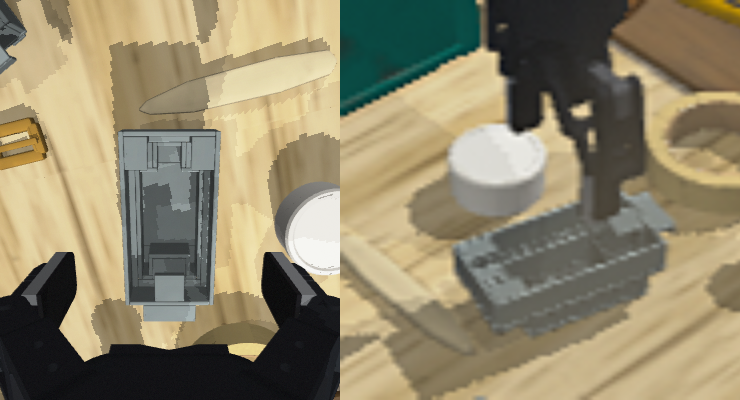

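Call:
move_arm(
  plan=[
    [-0.003,0.2,0.006,0,0,0],
    [0,0.2,0,0,0,0],
    [0,0.15,0,0,0,0],
    [0,0.08,0,0,0,0],
    [0,0.02,0,0,0,0],
    [0,0,0,0,0,0],
  ],
)

```text
time: 31.82
ee_pos: [633.0, -4.2, 34.2]
tcp_rot: [[0.233, 0.001, -0.972], [0.972, -0.0, 0.233], [0.0, -1.0, -0.001]]
force: [0.0, 0.1, -0.5]
finger_gap: 85.3
```

Call:
move_arm(
  plan=[
    [0,0,0,0,0,0],
    [0,0,0,0,0,0],
    [0,0,0,0,0,0],
    [0,0,0,0,0,0],
  ],
  fingers=255,
  newtons=60,
)

```text
time: 32.33
ee_pos: [633.1, -4.1, 34.5]
tcp_rot: [[0.233, 0.001, -0.972], [0.972, -0.0, 0.233], [0.0, -1.0, -0.001]]
force: [-1.1, 0.5, 6.3]
finger_gap: 58.8
```

Call:
move_arm(
  plan=[
    [0,-0.05,0,0,0,0],
    [0,-0.1,0,0,0,0],
    [0,-0.3,0,0,0,0],
    [0,-0.4,0,0,0,0],
    [0,-0.4,0,0,0,0],
    [0,-0.2,0,0,0,0],
    [0,0,0,0,0,0],
  ],
)

```text
time: 33.2
ee_pos: [633.4, -4.2, 180.4]
tcp_rot: [[0.233, 0.003, -0.972], [0.972, -0.0, 0.233], [0.0, -1.0, -0.003]]
force: [0.1, -0.4, -4.0]
finger_gap: 58.6
```

```bash
python3 - <<'E'
from h import *
s0=sensors.sense()
go(458.7,-109.3,s0['ee_pos'][2],-67.9)
w=cam('wrist');s=cam('scene');k=w[2]
# ortho in tool axes at rim plane (TCP z +11)
W=w[0];zp=s0['ee_pos'][2]+10.7
import copy
R=s0['tcp_rot'];ux=R[:,0];uz=R[:,2];o=s0['ee_pos'].copy();o[2]=zp
n=400;j,i=np.meshgrid(np.arange(n),np.arange(n));sc=2.5
P=o+((j-200)/sc)[...,None]*ux+((200-i)/sc)[...,None]*uz
m=proj(k,P.reshape(-1,3)).reshape(n,n,2).astype(np.float32)
cv2.imwrite('pics/f4.png',np.hstack([cv2.remap(W,m[...,0],m[...,1],1),cv2.resize(s[0][80:210,240:390],(400,400))]))
E
```

```text
pos [633.4  -4.2 180.4] yaw 76.5 gap 58.6 t 33.2
tool shift units [-1.429 -0.004  1.454] q [-8. 27.  6. 69.  0.  6.]
wy total units 1.605
```

View pics/f4.png

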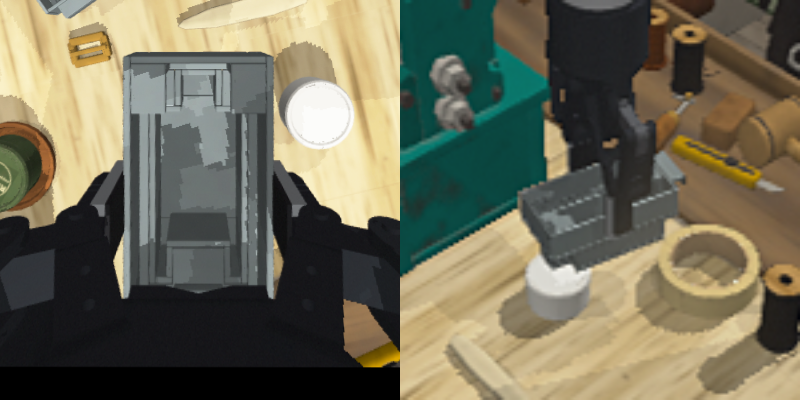

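Call:
move_arm(
  plan=[
    [-0.238,-0.03,0.242,0,0,0],
    [-0.238,-0.03,0.242,0,0,0],
    [-0.238,-0.03,0.242,0,0,0],
    [-0.238,-0.03,0.242,0,0,0],
    [-0.238,-0.03,0.242,0,0,0],
    [-0.238,-0.03,0.242,0,0,0],
    [0,0,0,0,0.1,0],
    [0,0,0,0,0.1,0],
    [0,0,0,0,0.1,0],
    [0,0,0,0,0.1,0],
  ],
)

```text
time: 34.55
ee_pos: [457.6, -108.9, 195.7]
tcp_rot: [[0.764, -0.002, -0.646], [0.646, 0.001, 0.764], [-0.001, -1.0, 0.002]]
force: [-0.4, 0.2, -3.0]
finger_gap: 58.7
```

Call:
move_arm(
  plan=[
    [0,0,0,0,0.1,0],
    [0,0,0,0,0.1,0],
    [0,0,0,0,0.1,0],
    [0,0,0,0,0.1,0],
    [0,0,0,0,0.1,0],
    [0,0,0,0,0.1,0],
    [0,0,0,0,0.1,0],
    [0,0,0,0,0.1,0],
    [0,0,0,0,0.1,0],
    [0,0,0,0,0.1,0],
  ],
)

```text
time: 35.8
ee_pos: [457.6, -108.9, 195.6]
tcp_rot: [[0.646, -0.002, 0.764], [-0.764, 0.001, 0.646], [-0.002, -1.0, -0.001]]
force: [-0.1, 0.4, -4.0]
finger_gap: 58.8
```

Call:
move_arm(
  plan=[
    [0,0,0,0,0.1,0],
    [0,0,0,0,0.105,0],
    [0,0,0,0,0,0],
    [0,0,0,0,0,0],
  ],
)

```text
time: 36.3
ee_pos: [458.0, -109.0, 196.3]
tcp_rot: [[0.379, -0.001, 0.925], [-0.925, 0.0, 0.379], [-0.001, -1.0, -0.001]]
force: [0.4, -0.6, -3.0]
finger_gap: 58.3
```

```bash
python3 - <<'E'
from h import *
go(458.7,-109.3,84,-67.9)
snap('g1',46,385,545,-187,-27,4)
s=cam('scene');cv2.imwrite('pics/g1s.png',cv2.resize(s[0][130:310,200:400],None,fx=3.3,fy=3.3))
E
```

```text
pos [ 458.  -109.   196.3] yaw -67.7 gap 58.3 t 36.3
tool shift units [0.006 1.123 0.006] q [-23.  11. -16.  63.   0. 134.]
wy total units 0.002
```

View pics/g1.png

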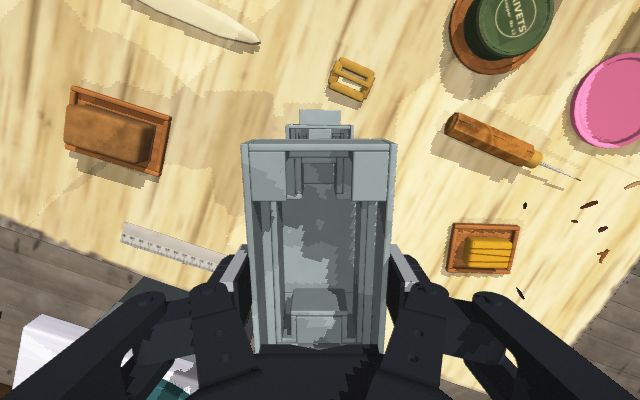

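View pics/g1s.png

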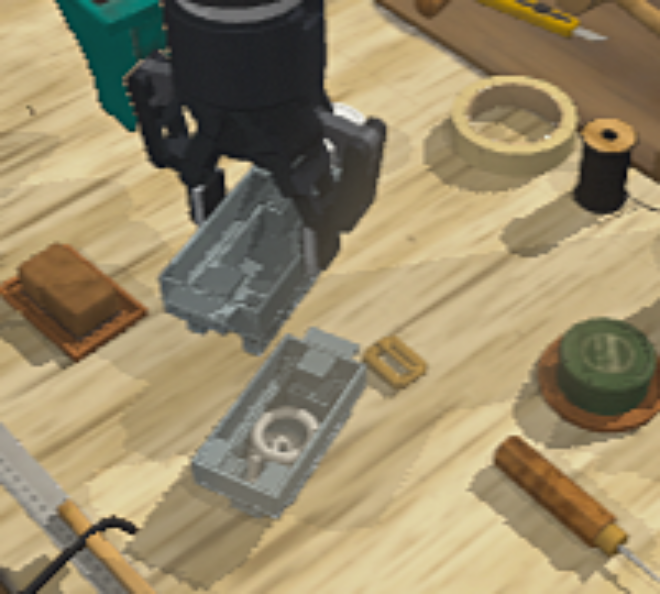

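Call:
move_arm(
  plan=[
    [0.006,0.3,0.006,0,0.002,0],
    [0,0.3,0,0,0,0],
    [0,0.3,0,0,0,0],
    [0,0.15,0,0,0,0],
    [0,0.02,0,0,0,0],
    [0,0,0,0,0,0],
    [0,0,0,0,0,0],
  ],
)

```text
time: 37.28
ee_pos: [459.5, -109.7, 90.5]
tcp_rot: [[0.373, 0.001, 0.928], [-0.928, -0.0, 0.373], [0.001, -1.0, 0.001]]
force: [0.2, -0.1, -3.6]
finger_gap: 58.6
```

```bash
python3 - <<'E'
from h import *
go(458.7,-109.3,80.5,-67.9)
snap('g2',46,385,545,-187,-27,4)
s=cam('scene');w=cam('wrist');cv2.imwrite('pics/g2s.png',np.hstack([cv2.resize(s[0][190:310,220:350],None,fx=3,fy=3)[:360],w[0][40:400,150:490]]))
E
```

```text
pos [ 459.5 -109.7   90.5] yaw -68.1 gap 58.6 t 37.275
tool shift units [-0.007  0.1   -0.006] q [-23.  16. -27.  47.  -0. 135.]
wy total units -0.002
```

View pics/g2s.png

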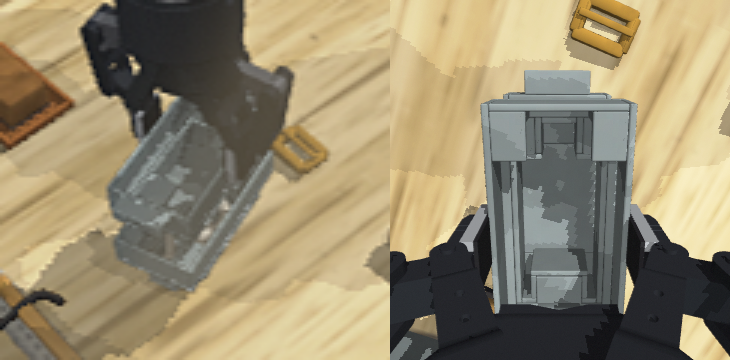

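Call:
move_arm(
  plan=[
    [-0.006,0.04,-0.005,0,0,0],
    [0,0.03,0,0,0,0],
    [0,0.01,0,0,0,0],
    [0,0,0,0,0,0],
    [0,0,0,0,0,0],
  ],
)

```text
time: 38.05
ee_pos: [458.4, -109.1, 81.8]
tcp_rot: [[0.373, 0.0, 0.928], [-0.928, -0.0, 0.373], [0.0, -1.0, 0.0]]
force: [-0.6, 0.4, -3.9]
finger_gap: 58.5
```

Call:
move_arm(
  plan=[
    [0,0.01,0,0,0,0],
    [0,0,0,0,0,0],
    [0,0,0,0,0,0],
  ],
)

```text
time: 38.42
ee_pos: [458.4, -109.1, 80.8]
tcp_rot: [[0.373, 0.0, 0.928], [-0.928, 0.0, 0.373], [-0.0, -1.0, 0.0]]
force: [0.2, -0.7, -3.1]
finger_gap: 58.7
```

Call:
move_arm(
  plan=[
    [0,0.007,0,0,0,0],
    [0,0,0,0,0,0],
    [0,0,0,0,0,0],
  ],
)

```text
time: 38.8
ee_pos: [458.4, -109.1, 80.5]
tcp_rot: [[0.373, 0.0, 0.928], [-0.928, -0.0, 0.373], [0.0, -1.0, 0.0]]
force: [-3.1, 0.8, 6.9]
finger_gap: 58.7
```

Call:
move_arm(
  plan=[
    [0,0,0,0,0,0],
    [0,0,0,0,0,0],
    [0,0,0,0,0,0],
    [0,0,0,0,0,0],
    [0,0,0,0,0,0],
    [0,-0.2,0,0,0,0],
    [0,-0.4,0,0,0,0],
    [0,-0.4,0,0,0,0],
    [0,-0.4,0,0,0,0],
    [0,-0.2,-0.6,0,0,0],
  ],
  fingers=0,
)

```text
time: 40.05
ee_pos: [405.0, -131.5, 241.5]
tcp_rot: [[0.376, 0.003, 0.927], [-0.927, -0.001, 0.376], [0.002, -1.0, 0.002]]
force: [-1.0, -1.0, 0.4]
finger_gap: 85.4
```

Call:
move_arm(
  plan=[
    [0,-0.2,-0.3,0,0,0],
    [0,0,0,0,0,0],
    [0,0,0,0,0,0],
  ],
)

```text
time: 40.42
ee_pos: [375.8, -142.4, 259.5]
tcp_rot: [[0.373, 0.0, 0.928], [-0.928, 0.0, 0.373], [-0.0, -1.0, 0.0]]
force: [-0.3, 0.1, -0.4]
finger_gap: 85.4
```

```bash
python3 - <<'E'
from h import *
go(458.7,-109.3,84,-67.9)
w=snap('h1',92,385,545,-187,-27,4);W=cloud(w[2],w[1])
s=cam('scene');cv2.imwrite('pics/h1s.png',s[0])
for C,l in ((W,'w'),(cloud(s[2],s[1]),'s')):
    m=np.isfinite(C[...,2])&(np.abs(C[...,2]-91)<5)&(np.hypot(C[...,0]-458,C[...,1]+109)<80)
    q=C[m];print(l,len(q),np.median(q[:,2]));A=np.c_[q[:,:2],np.ones(len(q))];print(np.linalg.lstsq(A,q[:,2],rcond=None)[0][:2])
E
```

```text
pos [ 375.8 -142.4  259.5] yaw -68.1 gap 85.4 t 40.425
tool shift units [0.002 1.755 0.892] q [-32.   3. -16.  72.   0. 126.]
wy total units -0.003
w 3345 92.4579046349271
[-0.00061264  0.00042408]
s 689 92.24966061571877
[-0.00228153 -0.00054741]
```

View pics/h1_o.png

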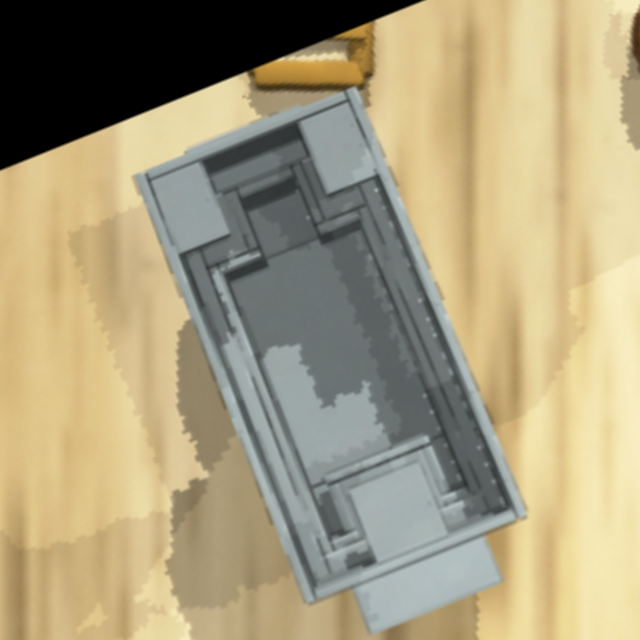

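View pics/h1s.png

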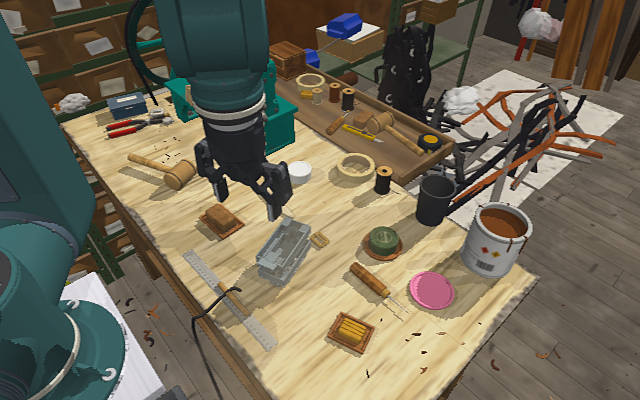

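```bash
python3 -c "
from plant import workorder,sensors
print(workorder.sign_off(),sensors.sense()['time'])"
```

```text
the job is handed in; nothing more can be done
the job is handed in; nothing more can be done
```

I took the pile apart, put each item in its dish, and set the emptied tray on the lower tray turned end for end. I then handed the job in; the last robot clock reading before that was 40.4 s of the 99 s. `sign_off` reported no verdict.

| Item | Last check from the wrist camera |
|---|---|
| Wax | Flat, about 1–3 mm from the middle of the short dish |
| Sanding block | Flat, within 1 mm of the middle of the long dish |
| Tin | Flat, within 1 mm of the middle of the round brown dish |
| Tray | Rim at 92.4 mm (92 expected on the lugs); level to about 0.1°; centre and direction match the lower tray to about 1 mm and 1°; lip at the opposite end |

- **Not touched:** the pink dish and the white tin were left alone, and the open gripper ended well clear of everything.
- **Disagreements:** the scene camera read dish positions about 1–2 mm differently from the wrist camera, so I used mainly the wrist readings. The finger opening read 61.5 mm on the 65 mm tin. A check of the tin in the hand showed it centred and level, so I carried on.
- **Force:** the highest force I read was 22.8 N, at the sanding block's touchdown.

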